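# Fetch the check weight from behind the jars and put it on the scale

## Robot

A 6-joint arm with a two-finger parallel gripper is mounted at the origin on a cart in front of the work surface, level with it; the furniture and walls round the work are solid. World frame = base frame: x ahead of the robot, y to its left, z up, the work surface at z = 0. Lengths are in m, angles in rad, forces in N, time in s.
With the tool pointing down it reaches from about 0.35 to 0.775 m from the base axis. Payload 7.3 kg.
Tool frame: the origin (TCP) lies between the finger pads; the fingertips stand 11 mm ahead of it and the grasp point (between the pads) lies 8 mm behind it; x points along the fingers, y is the direction in which the jaws open and shut, and the axes are right-handed (so a half turn about x gives the same grasp; the last joint's range is limited). The gripper opens to 92 mm and grips with 3 to 60 N. Pads are 19 mm wide; open, the fingers measure 130 mm over their backs; the gripper's body (75 mm by 190 mm) begins 47 mm behind the grasp point.
Start: joints at [-1.492, 0.342, 1.524, -0, 1.275, -0.146], TCP at [0.117, -0.512, 0.238] pointing down, gripper open.
Joint ranges: [-2.53, 2.53], [-0.77, 2.02], [0.04, 2.7], [-1, 4.14], [0.28, 2.66], [-3.11, 3.11]. Speed limits (rad/s): [2.57, 2.57, 3.14, 3.14, 3.14, 3.14].

## Interface

Orientations are given as a unit quaternion [w, x, y, z].
In Python, from bench import manip, cams, sign_off gives the robot as it stands.
- The arm moves only by the tool play_rows, never from a script. Its argument "motion" is a list of rows, each an object with "dp": the shift along the world's x, y, z in m, a list of three; "angular": the turn, a rotation vector about the world's x, y, z in rad, a list of three. In form: [{"dp": [tx, ty, tz], "angular": [rx, ry, rz]}, ...]. A call has 1 to 12 rows; each row is the pose to reach, as a shift and turn from the pose commanded when the call began; what a row does not reach only later rows make up. A row lasts 1/12 s, in which the tool goes at most 41.7 mm and 7.16 degrees, less where a joint would pass 70% of its speed; a pose out of reach is approached as far as the arm can. A call with a gripper value outside its range is refused whole. "claw" is the gripper command: -1 is fully open, 1 is shut, values between are in proportion, set as the call begins (left out, the last holds). The fingers move at their own pace and stop on an object; "newtons" is the grip in N (left out, the last holds). Time passes only in rows, so rows that repeat a pose let the fingers close. It gives the time, the measured TCP pose, the force and the opening at its end, in the units of the state.
- manip.state(): the state, without advancing time (a new reading comes with each control period).
- cams.grab_frame(name): name is "scene" or "side" or "wrist"; returns a dict with "color" (400x640x3 uint8, blue, green, red), "K" (3x3 intrinsics, pixels), "view" (4x4, takes a point from world to camera coordinates). Camera axes: x right, y up, looking along -z (the intrinsics and any distortion apply to the point x, -y, -z); pixel columns grow to the right and rows downward; lengths in m; the calibration is good to about 2 mm. A picture is of the moment at which its call begins. There is no depth.
- sign_off(): hands the job in, once; it reports no verdict.
The state is a dict: "time": time; "q": joint angles; "joint_vel": joint speeds; "joint_torque": joint torques, N m; "eef_pos": TCP position; "ee_rot": TCP orientation; "force": force on the tool from outside, world axes, zero at the start; "torque": the same for the moment, N m; "gripper_width": opening from 0.0 (shut) to 1.0 (fully open).
Only numpy, scipy, OpenCV 4.12 (cv2) and the standard library are available. Lean on these libraries where they do the work, as an engineer would, in place of code of your own. Each camera call takes 0.05 s, during which the arm holds its last target.

## Task

The scale is due for its check, but the little check weight stands in a rear compartment of the caddy, hemmed in by the tall bottle, the broad jar and the slim spice jar. First set all three of these out of the way, standing on the chopping board; then take the weight out and stand it in the middle of the scale's pan; and when it is there, put the bottle and the two jars back, each upright in the middle of the compartment it came from. Knock nothing over, and leave the brush on the board where it lies.

Things in the scene. Friction and masses are not known exactly. Their poses are not given: they have to be found in the camera images.
- caddy: Low square steel tray, 190 x 190 x 22 mm, fixed, with a cross of low walls (4 mm thick, 22 mm high) making four compartments 89 mm square, floor 4 mm above the table. Origin: centre of the underside; z up; x to its rear, away from the robot. Compartment centres: x, y = +-46.5 mm. The weight starts in a rear one (x = +46.5), the bottle and jars in the other three, each near the middle.
- bottle: Tall dark bottle, red cap, 198 mm high, about 0.4 kg. Body 42 mm (its x) by 72 mm (its y), up to 179 mm high; cap a plain cylinder 51 mm across from 166 mm to the top, to be gripped from above at any yaw. It stands higher than the jars, so a gripper going down beside it can hit it. Origin: centre of the underside; z up.
- jar: Broad glass jar with a flat black lid, 100 mm high, 0.37 kg; 60 mm wide along its x and 66 mm along its y; the lid (59 mm across) fills the top 11 mm. Grip it across its x. Origin: centre of its underside; z up.
- spice_jar: Slim round spice jar with a red cap, 45 mm across and 106 mm high, 0.11 kg; the cap fills the top 21 mm. Origin: centre of its underside; z up.
- weight: Small pale brass check weight, 0.2 kg, 40 mm high: a round body 29 mm across and 27 mm high with a round knob 16 mm across above it, up to the top. Grip it by the knob from above. Origin: centre of its underside; z up.
- scale_pan (a point): Centre of the top face of the scale's pan: a flat round steel plate 110 mm across, its top 34 mm above the table, on a white scale 150 x 120 mm that is fixed to the table. z up; x points away from the display, to the scale's rear.
- board: Blue chopping board lying on the table, fixed, 210 mm (its x) by 300 mm (its y), 10 mm thick. Origin: centre of the underside; z up. Its long side lies about along world x; its own x points about along world +y, towards caddy and scale. The brush lies along its far long edge (x about -75 mm); from x = -45 to +100 mm it is free.
- brush: Glaze brush with a wooden handle lying flat on the board along its far long edge, 182 x 41 x 14 mm, its length along its own x. Not to be moved. Origin: centre of its underside; z up.
Things that resemble listed ones, but are neither listed nor needed, are in the scene too. Leave any green look-alike of the spice_jar alone. What is shaped like the jar but yellow is not meant.

How it is judged:
On the way, in this order (a step that is already met when the one before it is completed fails the run):
1. the bottle, the jar and the spice jar all stand released on the chopping board (x of bottle in the frame of board between -0.1 and 0.1 m and y of bottle in the frame of board between -0.145 and 0.145 m and z of bottle in the frame of board between 0.004 and 0.016 m and contact force between the fingers and bottle below 0.1 N and linear speed of each of bottle, jar, spice_jar below 0.02 m/s and angle between each of bottle, jar, spice_jar's own z axis and vertical below 0.1 rad and x of jar in the frame of board between -0.1 and 0.1 m and y of jar in the frame of board between -0.145 and 0.145 m and z of jar in the frame of board between 0.004 and 0.016 m and contact force between the fingers and jar below 0.1 N and x of spice_jar in the frame of board between -0.1 and 0.1 m and y of spice_jar in the frame of board between -0.145 and 0.145 m and z of spice_jar in the frame of board between 0.004 and 0.016 m and contact force between the fingers and spice_jar below 0.1 N), for 0.2 s.
2. with those three still on the board, the weight stands released in the middle of the scale's pan (all of step 1 and horizontal distance between weight and scale_pan below 0.012 m and z of weight in the frame of scale_pan between -0.004 and 0.006 m and contact force between the fingers and weight below 0.1 N and linear speed of weight below 0.02 m/s and angle between weight's own z axis and vertical below 0.1 rad), for 0.2 s.
At the end, for the whole second after the job is handed in: The weight stands upright, released and at rest on the scale's pan within 12 mm of its centre; the bottle, the jar and the spice jar stand upright, released and at rest in the caddy, each within 12 mm of where it stood at the start (horizontal distance between weight and scale_pan below 0.012 m and z of weight in the frame of scale_pan between -0.004 and 0.006 m and contact force between the fingers and weight below 0.1 N and linear speed of each of weight, bottle, jar, spice_jar below 0.02 m/s and angle between each of weight, bottle, jar, spice_jar's own z axis and vertical below 0.1 rad and distance of each of bottle, jar, spice_jar from where it was at the start of the episode below 0.012 m and contact force between the fingers and bottle below 0.1 N and contact force between the fingers and jar below 0.1 N and contact force between the fingers and spice_jar below 0.1 N); the robot touches nothing.
It fails at once if the bottle, a jar or the weight is knocked over (angle between any of bottle, jar, spice_jar, weight's own z axis and vertical above 0.6 rad).
It fails at once if the brush is moved by more than 20 mm (distance of brush from where it was at the start of the episode above 0.02 m).
It also fails if it takes over 149 s, if anything falls off the work surface, if the arm or the gripper's body presses on something with over 40 N, if the wrist force passes 120 N, or if a joint passes its speed limit or range.

## Working session

There is one attempt and no reset: what is moved stays moved. The work goes in short steps, Python scripts to look and compute and a tool call to move; the robot and the scene stay as the last step left them, time stands still between calls to the robot, and variables do not carry over. Pictures are saved under pics/ and viewed, and the job is handed in when it is done.

Besides the shell and the picture viewer there is one more tool, called after "Request:" as a command line: name --argument value ..., lists and objects as JSON in quotes. play_rows: Moves the arm, as the interface text tells. Its arguments: {"type":"object","properties":{"motion":{"type":"array"},"claw":{"type":"number"},"newtons":{"type":"number"}},"required":["motion"]}

```bash
mkdir -p pics; ls; cat > h.py <<'E'
import numpy as np,cv2
from bench import manip,cams
def grab(name,fn=None):
    f=cams.grab_frame(name)
    if fn: cv2.imwrite('pics/'+fn,f['color'])
    np.savez('pics/'+name+'.npz',c=f['color'],K=f['K'],V=f['view'])
    return f
def load(name):
    d=np.load('pics/'+name+'.npz'); return {'color':d['c'],'K':d['K'],'view':d['V']}
def proj(f,P):
    P=np.atleast_2d(P); c=(f['view']@np.c_[P,np.ones(len(P))].T)[:3]
    c=np.array([c[0],-c[1],-c[2]]); p=f['K']@c; return (p[:2]/p[2]).T
def ray(f,u,v,z):
    d=np.linalg.inv(f['K'])@[u,v,1]; d=np.array([d[0],-d[1],-d[2]])
    R=f['view'][:3,:3];t=f['view'][:3,3]; o=-R.T@t; d=R.T@d
    return o+d*(z-o[2])/d[2]
E
python3 - <<'E'
from h import *
for n in("scene","side","wrist"):
    f=grab(n,n+'0.png'); print(n,f['K'].tolist(),f.keys(), (-f['view'][:3,:3].T@f['view'][:3,3]).round(3))
print(manip.state())
E
```

```text
pics
scene [[517.2248553618399, 0.0, 314.4282306554559], [0.0, 517.2248553618399, 204.59850362804963], [0.0, 0.0, 1.0]] dict_keys(['color', 'K', 'view']) [ 0.023 -1.034  1.136]
side [[479.88416865745864, 0.0, 312.6414532685987], [0.0, 479.88416865745864, 200.33033478556808], [0.0, 0.0, 1.0]] dict_keys(['color', 'K', 'view']) [ 0.95  -0.929  1.056]
wrist [[343.0994366908349, 0.0, 321.7515185774084], [0.0, 343.0994366908349, 194.30742543368063], [0.0, 0.0, 1.0]] dict_keys(['color', 'K', 'view']) [ 0.186 -0.496  0.384]
{'time': 0.15, 'q': array([-1.49202460e+00,  3.42525040e-01,  1.52477511e+00,  1.86304543e-05,
        1.27544064e+00, -1.46003541e-01]), 'joint_vel': array([ 0.00035975, -0.00269312, -0.00233733,  0.00031319,  0.00277171,
       -0.00056376]), 'joint_torque': array([ 3.80959202e-03, -4.31467509e+01, -2.44355249e+01,  7.18745892e-02,
        5.37366746e-02, -9.10883819e-05]), 'eef_pos': array([ 0.11701766, -0.5114904 ,  0.23723201]), 'ee_rot': array([ 0.07889546,  0.70266579,  0.07970643, -0.70262591]), 'force': array([-0.35360488, -0.22765053, -0.44043321]), 'torque': array([ 0.02302321, -0.06515177,  0.00556487]), 'gripper_width': 0.999047587638399}
```

View pics/scene0.png

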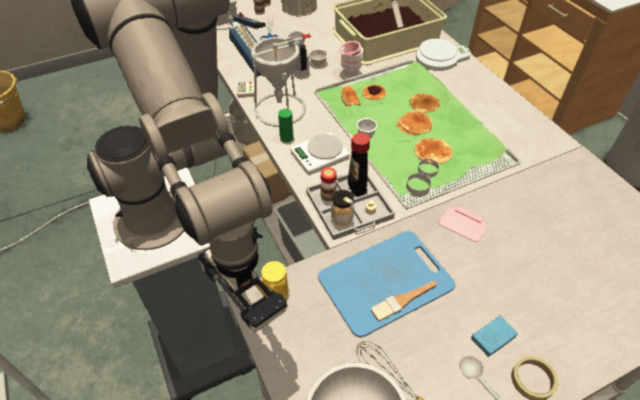

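View pics/side0.png

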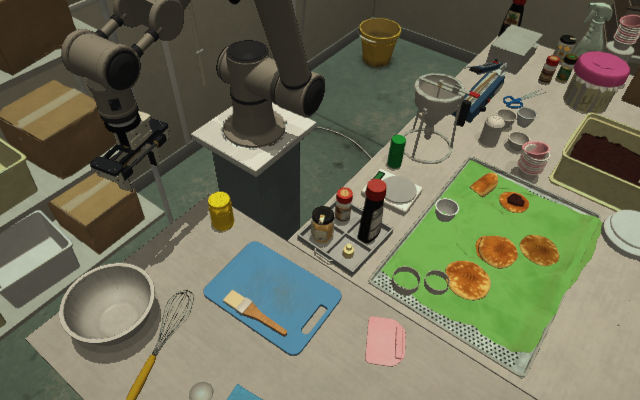

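View pics/wrist0.png

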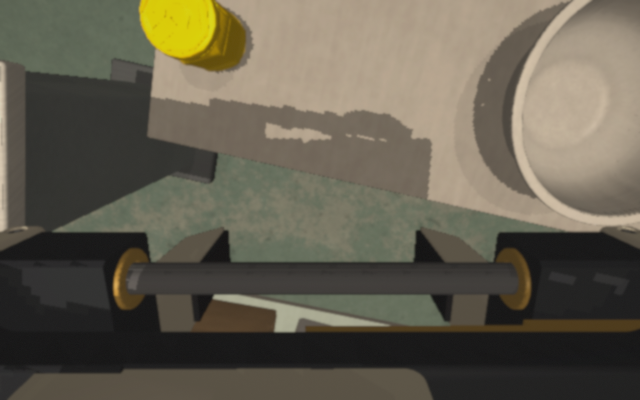

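The scene view shows the caddy at about (350,205) with the jar (342,207), spice jar (328,183), bottle (359,165) and weight (371,207). The look-alikes are a yellow jar at (275,280) and a green spice jar at (287,125). The objects meant are the ones in the caddy. I'll confirm that in enlarged crops.

```bash
python3 - <<'E'
from h import *
for n,(x0,y0,x1,y1) in {"scene":(285,120,405,245),"side":(285,160,425,280)}.items():
    c=load(n)['color'][y0:y1,x0:x1]; c=cv2.resize(c,None,fx=5,fy=4.8 if 0 else 5,interpolation=cv2.INTER_CUBIC)[:600 if n=='side' else 625]
    if n=='scene': c=cv2.resize(load(n)['color'][125:245,285:405],None,fx=5,fy=5,interpolation=cv2.INTER_CUBIC)
    cv2.imwrite(f'pics/{n}_c.png',c)
E
```

```text
(no output)
```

View pics/scene_c.png

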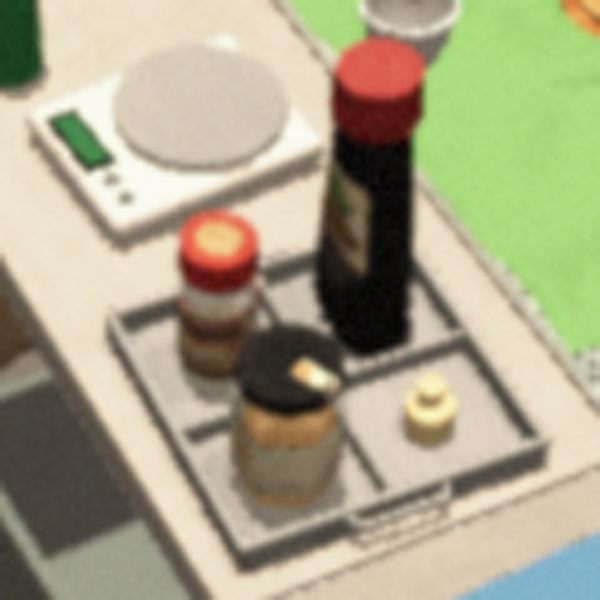

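View pics/side_c.png

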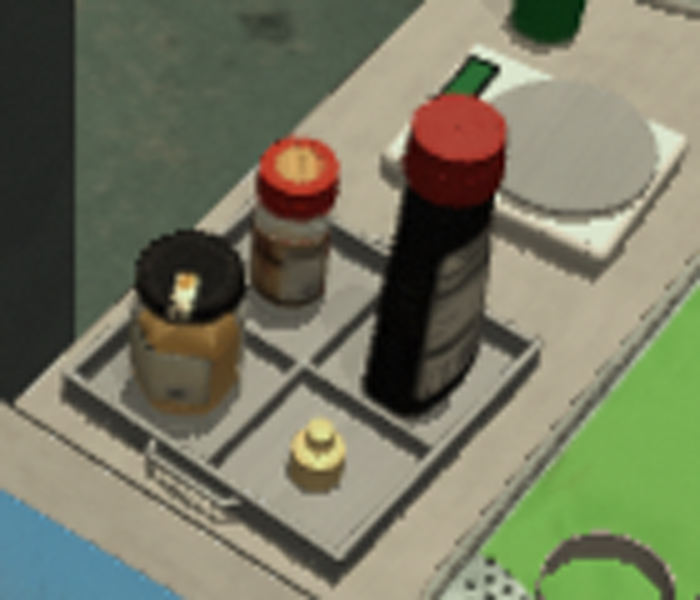

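```bash
python3 - <<'E'
from h import *
S,D=load('scene'),load('side')
def px(c,o): return o[0]+(c[0]+.5)/5-.5,o[1]+(c[1]+.5)/5-.5
pts={'bottle':((380,62),(460,128),.198),'jar':((291,363),(190,272),.1),'spice':((219,238),(298,165),.106),'weight':((432,384),(321,430),.04),'pan':((201,105),(570,147),.034),
'cornerL':((110,318),None,.022),'cornerF':((240,550),(65,378),.022),'cornerR':((548,447),(338,560),.022),'cornerB':(None,(540,347),.022),'cross':(None,(305,372),.022)}
for k,(a,b,z) in pts.items():
    print(k,*[ray(f,*px(c,o),z).round(4) for f,c,o in((S,a,(285,125)),(D,b,(285,160))) if c])
for n,uvs in (('scene',[(319,279),(361,332),(455,284),(411,233)]),('side',[(205,293),(255,242),(340,290),(302,353)])):
    print(n,[ray(load(n),*u,.01)[:2].round(3) for u in uvs])
E
python3 - <<'E'
import cv2
from sys import path
path.insert(0,'.')
import os; os.chdir('.')
from h import *
cv2.imwrite('pics/bs.png',cv2.resize(load('scene')['color'][225:340,310:465],None,fx=5,fy=5,interpolation=cv2.INTER_CUBIC))
cv2.imwrite('pics/bd.png',cv2.resize(load('side')['color'][235:360,195:350],None,fx=4.5,fy=4.5,interpolation=cv2.INTER_CUBIC))
E
```

```text
bottle [ 0.5795 -0.1512  0.198 ] [ 0.5741 -0.1533  0.198 ]
jar [ 0.4792 -0.2448  0.1   ] [ 0.4763 -0.244   0.1   ]
spice [ 0.4841 -0.1504  0.106 ] [ 0.4793 -0.1495  0.106 ]
weight [ 0.5688 -0.248   0.04  ] [ 0.5675 -0.247   0.04  ]
pan [0.5583 0.0186 0.034 ] [0.5622 0.0222 0.034 ]
cornerL [ 0.4357 -0.1076  0.022 ]
cornerF [ 0.4259 -0.2916  0.022 ] [ 0.4298 -0.2925  0.022 ]
cornerR [ 0.6122 -0.3041  0.022 ] [ 0.6154 -0.2987  0.022 ]
cornerB [ 0.6239 -0.1116  0.022 ]
cross [ 0.5311 -0.2074  0.022 ]
scene [array([ 0.334, -0.394]), array([ 0.358, -0.57 ]), array([ 0.635, -0.56 ]), array([ 0.624, -0.374])]
side [array([ 0.357, -0.573]), array([ 0.347, -0.376]), array([ 0.619, -0.357]), array([ 0.647, -0.547])]
```

View pics/bs.png

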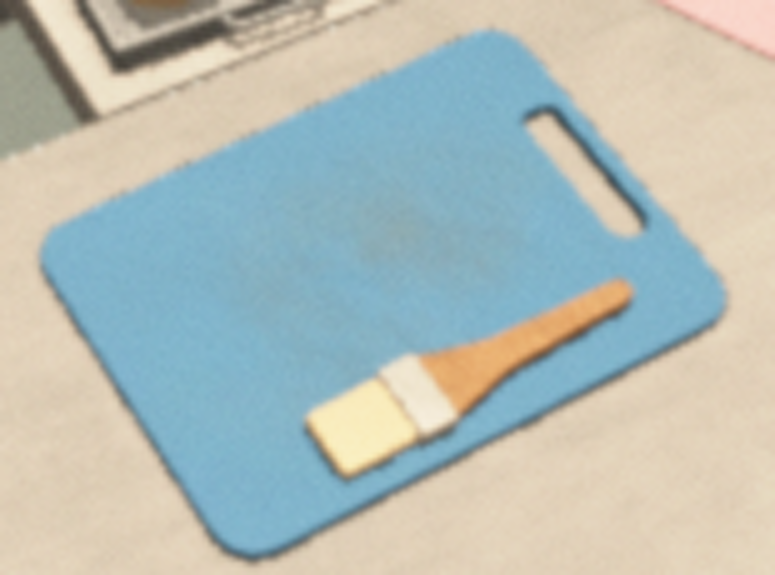

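View pics/bd.png

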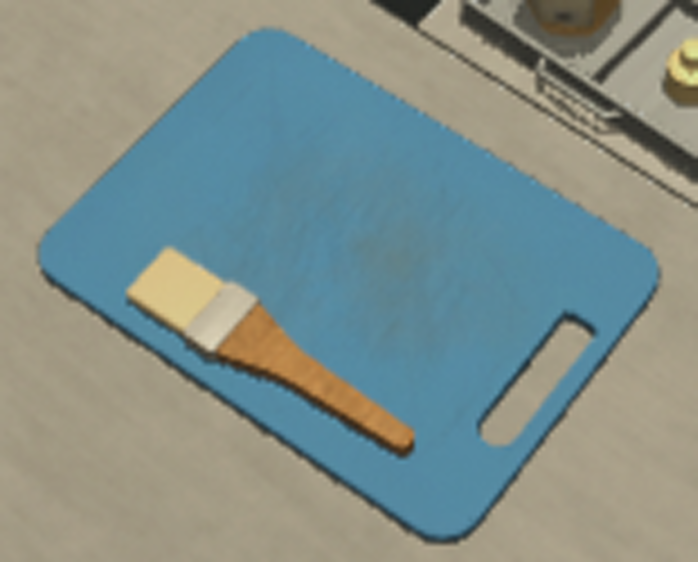

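```bash
cat >> h.py <<'E'
from scipy.spatial.transform import Rotation as Ro
def st():
    s=manip.state(); q=s['ee_rot']; R=Ro.from_quat([q[1],q[2],q[3],q[0]]).as_matrix()
    print('t %.2f'%s['time'],'pos',s['eef_pos'].round(4),'tool x',R[:,0].round(3),'jaw az %.2f'%np.degrees(np.arctan2(R[1,1],R[0,1])),'q',s['q'].round(2),'F',s['force'].round(1),'w %.3f'%s['gripper_width'])
    return s,R
E
python3 - <<'E'
from h import *
st()
f=lambda n,o,s,c:ray(load(n),o[0]+(c[0]+.5)/s-.5,o[1]+(c[1]+.5)/s-.5,.01)[:2].round(4)
for n,o,s,P in(('scene',(310,225),5,[(120,195),(440,40),(60,290),(200,520),(540,75),(705,265)]),('side',(195,235),4.5,[(310,40),(640,240),(60,225),(220,50),(640,320),(490,515)])):
    print(n,[f(n,o,s,p).tolist() for p in P])
print('bottom edge z0 approx',f('scene',(310,225),5,(300,540)),f('scene',(310,225),5,(690,325)),f('side',(195,235),4.5,(60,275)),f('side',(195,235),4.5,(400,525)))
print('brush', [f('scene',(310,225),5,p) for p in((380,378),(310,415),(345,475),(455,415),(630,285))])
E
```

```text
t 0.15 pos [ 0.117  -0.5115  0.2372] tool x [-0.     0.001 -1.   ] jaw az -77.12 q [-1.49  0.34  1.52  0.    1.28 -0.15] F [-0.4 -0.2 -0.4] w 0.999
scene [[0.3892, -0.369], [0.5922, -0.3565], [0.3354, -0.4068], [0.3383, -0.5501], [0.6278, -0.4007], [0.6363, -0.5392]]
side [[0.3687, -0.3653], [0.6088, -0.3567], [0.3449, -0.5508], [0.3311, -0.4045], [0.6385, -0.3982], [0.6436, -0.5376]]
bottom edge z0 approx [ 0.3757 -0.58  ] [ 0.6088 -0.5649] [ 0.3684 -0.5736] [ 0.6107 -0.5701]
brush [array([ 0.4544, -0.5221]), array([ 0.4132, -0.5246]), array([ 0.412 , -0.5601]), array([ 0.4765, -0.5559]), array([ 0.5953, -0.5322])]
```

Request:
play_rows --motion '[{"dp": [0.02, 0.01, 0.03], "angular": [0, 0, 0.1]}, {"dp": [0.05, 0.04, 0.06], "angular": [0, 0, 0.2]}, {"dp": [0.08, 0.06, 0.09], "angular": [0, 0, 0.3]}, {"dp": [0.11, 0.08, 0.09], "angular": [0, 0, 0.4]}, {"dp": [0.14, 0.105, 0.09], "angular": [0, 0, 0.5]}, {"dp": [0.17, 0.13, 0.09], "angular": [0, 0, 0.6]}, {"dp": [0.2, 0.15, 0.09], "angular": [0, 0, 0.7]}, {"dp": [0.23, 0.17, 0.09], "angular": [0, 0, 0.8]}, {"dp": [0.26, 0.195, 0.09], "angular": [0, 0, 0.9]}, {"dp": [0.29, 0.215, 0.09], "angular": [0, 0, 1.0]}, {"dp": [0.325, 0.24, 0.09], "angular": [0, 0, 1.1]}, {"dp": [0.36, 0.265, 0.09], "angular": [0, 0, 1.2]}]' --claw -1

```text
time: 1.15
eef_pos: [0.476, -0.2469, 0.3276]
ee_rot: [-0.463, -0.534, -0.463, 0.534]
force: [0.9, -0.5, 1.0]
gripper_width: 1.0
```

Request:
play_rows --motion '[{"dp": [0, 0, 0], "angular": [0, 0, 0.05]}, {"dp": [0, 0, 0], "angular": [0, 0, 0.1]}, {"dp": [0, 0, 0], "angular": [0, 0, 0.1]}, {"dp": [0, 0, 0], "angular": [0, 0, 0.1]}]'

```text
time: 1.48
eef_pos: [0.4748, -0.2482, 0.3274]
ee_rot: [-0.488, -0.512, -0.488, 0.512]
force: [0.9, -0.5, 0.2]
gripper_width: 0.997
```

```bash
python3 - <<'E'
from h import *
st(); f=grab('wrist','wrist1.png')
E
```

```text
t 1.48 pos [ 0.4748 -0.2482  0.3274] tool x [-0.001  0.    -1.   ] jaw az -2.71 q [-0.62  0.31  1.32 -0.    1.51 -0.58] F [ 0.9 -0.5  0.2] w 0.997
```

View pics/wrist1.png

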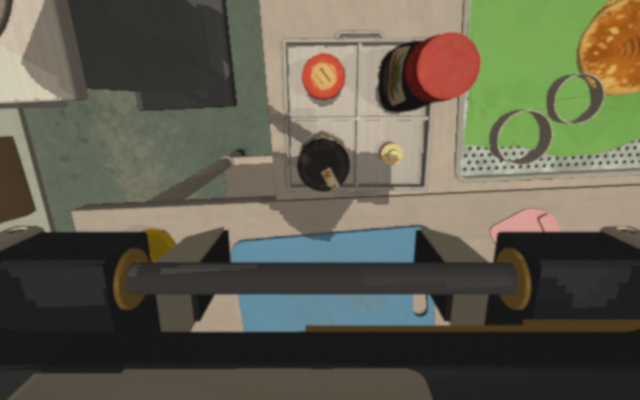

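```bash
python3 - <<'E'
from h import *
f=load('wrist'); cv2.imwrite('pics/w1c.png',cv2.resize(f['color'][20:210,270:490],None,fx=3.5,fy=3.1 if 0 else 3.1,interpolation=cv2.INTER_CUBIC) if 0 else cv2.resize(f['color'][20:205,270:490],None,fx=3.2,fy=3.2,interpolation=cv2.INTER_CUBIC))
E
```

```text
(no output)
```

View pics/w1c.png

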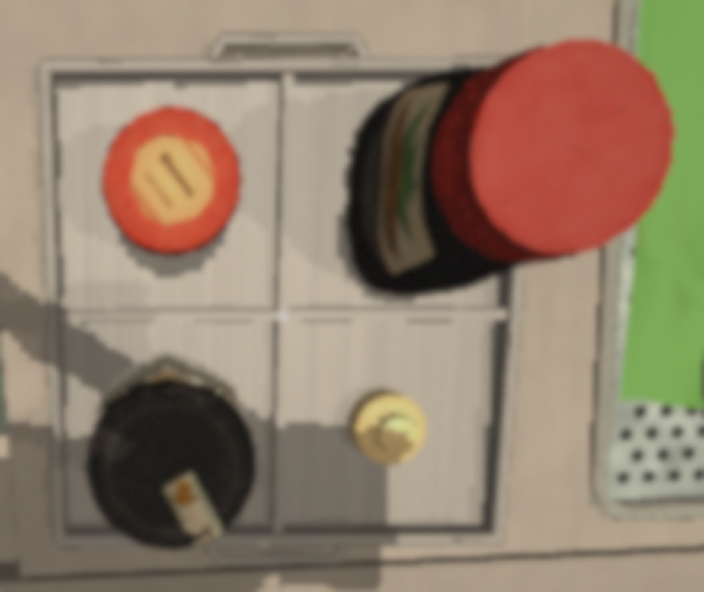

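```bash
python3 - <<'E'
from h import *
f=load('wrist')
for k,c,z in(('spice',(172,180),.106),('jar',(172,463),.1),('bottle',(571,148),.198),('knob',(400,428),.04),('cross',(283,316),.022),('cTL',(44,66),.022),('cBL',(62,540),.022),('cBR',(495,530),.022)):
    print(k,ray(f,270+(c[0]+.5)/3.2-.5,20+(c[1]+.5)/3.2-.5,z).round(4))
E
```

```text
spice [ 0.4816 -0.1533  0.106 ]
jar [ 0.4774 -0.2454  0.1   ]
bottle [ 0.5757 -0.1569  0.198 ]
knob [ 0.5684 -0.2463  0.04  ]
cross [ 0.5246 -0.2015  0.022 ]
cTL [ 0.4355 -0.1041  0.022 ]
cBL [ 0.4289 -0.2902  0.022 ]
cBR [ 0.6127 -0.2946  0.022 ]
```

Request:
play_rows --motion '[{"dp": [0.001, 0.001, -0.02], "angular": [0, 0, 0]}, {"dp": [0.002, 0.002, -0.05], "angular": [0, 0, 0]}, {"dp": [0.003, 0.003, -0.08], "angular": [0, 0, 0]}, {"dp": [0.003, 0.003, -0.11], "angular": [0, 0, 0]}, {"dp": [0.003, 0.003, -0.14], "angular": [0, 0, 0]}, {"dp": [0.003, 0.003, -0.17], "angular": [0, 0, 0]}, {"dp": [0.003, 0.003, -0.2], "angular": [0, 0, 0]}, {"dp": [0.003, 0.003, -0.22], "angular": [0, 0, 0]}, {"dp": [0.003, 0.003, -0.24], "angular": [0, 0, 0]}, {"dp": [0.003, 0.003, -0.25], "angular": [0, 0, 0]}, {"dp": [0.003, 0.003, -0.26], "angular": [0, 0, 0]}, {"dp": [0.003, 0.003, -0.26], "angular": [0, 0, 0]}]'

```text
time: 2.53
eef_pos: [0.4771, -0.2453, 0.0665]
ee_rot: [-0.487, -0.512, -0.489, 0.512]
force: [0.1, 0.6, -0.7]
gripper_width: 1.001
```

Request:
play_rows --motion '[{"dp": [0, 0, 0], "angular": [0, 0, 0]}, {"dp": [0, 0, 0], "angular": [0, 0, 0]}, {"dp": [0, 0, 0], "angular": [0, 0, 0]}, {"dp": [0, 0, 0], "angular": [0, 0, 0]}, {"dp": [0, 0, 0], "angular": [0, 0, 0]}, {"dp": [0, 0, 0], "angular": [0, 0, 0]}, {"dp": [0, 0, 0], "angular": [0, 0, 0]}, {"dp": [0, 0, 0], "angular": [0, 0, 0]}, {"dp": [0, 0, 0], "angular": [0, 0, 0]}, {"dp": [0, 0, 0], "angular": [0, 0, 0]}]' --claw 1 --newtons 30

```text
time: 3.37
eef_pos: [0.4777, -0.2454, 0.0682]
ee_rot: [-0.488, -0.511, -0.488, 0.511]
force: [-4.0, 0.0, 5.3]
gripper_width: 0.638
```

```bash
python3 - <<'E'
from h import *
st()
E
```

```text
t 3.37 pos [ 0.4777 -0.2454  0.0682] tool x [-0. -0. -1.] jaw az -2.63 q [-0.62  0.56  1.7  -0.    0.88 -0.57] F [-4.   0.   5.3] w 0.638
```

Request:
play_rows --motion '[{"dp": [0, 0, 0.01], "angular": [0, 0, 0]}, {"dp": [0, 0, 0.03], "angular": [0, 0, 0]}, {"dp": [0, 0, 0.05], "angular": [0, 0, 0]}, {"dp": [0, 0, 0.07], "angular": [0, 0, 0]}, {"dp": [-0.01, -0.02, 0.08], "angular": [0, 0, 0]}, {"dp": [-0.02, -0.045, 0.08], "angular": [0, 0, 0]}, {"dp": [-0.03, -0.07, 0.08], "angular": [0, 0, 0]}, {"dp": [-0.04, -0.095, 0.08], "angular": [0, 0, 0]}, {"dp": [-0.05, -0.12, 0.08], "angular": [0, 0, 0]}, {"dp": [-0.06, -0.145, 0.08], "angular": [0, 0, 0]}, {"dp": [-0.07, -0.17, 0.08], "angular": [0, 0, 0]}, {"dp": [-0.083, -0.195, 0.08], "angular": [0, 0, 0]}]'

```text
time: 4.37
eef_pos: [0.3945, -0.4412, 0.1475]
ee_rot: [0.488, 0.512, 0.489, -0.511]
force: [0.3, -0.9, -4.9]
gripper_width: 0.643
```

Request:
play_rows --motion '[{"dp": [0, 0, -0.015], "angular": [0, 0, 0]}, {"dp": [0, 0, -0.035], "angular": [0, 0, 0]}, {"dp": [0, 0, -0.05], "angular": [0, 0, 0]}, {"dp": [0, 0, -0.06], "angular": [0, 0, 0]}, {"dp": [0, 0, -0.066], "angular": [0, 0, 0]}, {"dp": [0, 0, -0.07], "angular": [0, 0, 0]}, {"dp": [0, 0, -0.072], "angular": [0, 0, 0]}, {"dp": [0, 0, -0.073], "angular": [0, 0, 0]}, {"dp": [0, 0, -0.073], "angular": [0, 0, 0]}]'

```text
time: 5.12
eef_pos: [0.3952, -0.4406, 0.0753]
ee_rot: [-0.489, -0.511, -0.488, 0.511]
force: [0.2, -0.4, -4.1]
gripper_width: 0.637
```

```bash
python3 - <<'E'
from h import *
st();f=grab('side','side2.png')
E
```

```text
t 5.12 pos [ 0.3952 -0.4406  0.0753] tool x [ 0.001 -0.001 -1.   ] jaw az -2.62 q [-0.97  0.63  1.53  0.    0.98 -0.92] F [ 0.2 -0.4 -4.1] w 0.637
```

View pics/side2.png

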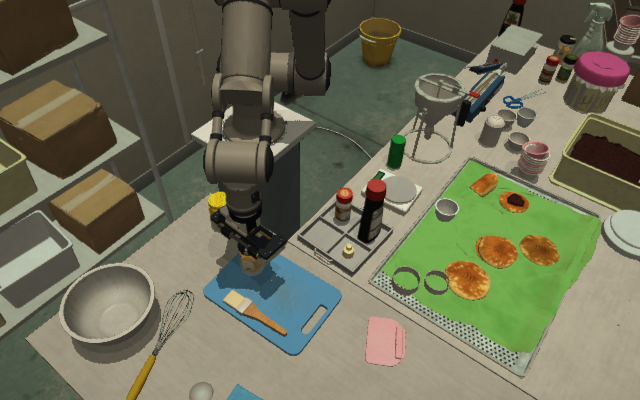

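Request:
play_rows --motion '[{"dp": [0, 0, -0.001], "angular": [0, 0, 0]}, {"dp": [0, 0, -0.002], "angular": [0, 0, 0]}, {"dp": [0, 0, -0.002], "angular": [0, 0, 0]}]'

```text
time: 5.42
eef_pos: [0.3951, -0.4409, 0.0741]
ee_rot: [-0.489, -0.511, -0.488, 0.511]
force: [-1.0, 1.7, 4.0]
gripper_width: 0.639
```

Request:
play_rows --motion '[{"dp": [0, 0, 0], "angular": [0, 0, 0]}, {"dp": [0, 0, 0], "angular": [0, 0, 0]}, {"dp": [0, 0, 0], "angular": [0, 0, 0]}, {"dp": [0, 0, 0], "angular": [0, 0, 0]}, {"dp": [0, 0, 0], "angular": [0, 0, 0]}, {"dp": [0, 0, 0], "angular": [0, 0, 0]}, {"dp": [0, 0, 0], "angular": [0, 0, 0]}, {"dp": [0, 0, 0], "angular": [0, 0, 0]}]' --claw -1

```text
time: 6.08
eef_pos: [0.3949, -0.4404, 0.0727]
ee_rot: [0.488, 0.511, 0.488, -0.511]
force: [0.7, 0.2, -0.0]
gripper_width: 1.002
```

Request:
play_rows --motion '[{"dp": [0, 0, 0.03], "angular": [0, 0, 0]}, {"dp": [0, 0, 0.07], "angular": [0, 0, 0]}, {"dp": [0, 0, 0.11], "angular": [0, 0, -0.1]}, {"dp": [0, 0.01, 0.15], "angular": [0, 0, -0.2]}, {"dp": [0.01, 0.03, 0.18], "angular": [0, 0, -0.3]}, {"dp": [0.02, 0.06, 0.21], "angular": [0, 0, -0.4]}, {"dp": [0.03, 0.09, 0.21], "angular": [0, 0, -0.5]}, {"dp": [0.04, 0.12, 0.21], "angular": [0, 0, -0.6]}, {"dp": [0.05, 0.15, 0.21], "angular": [0, 0, -0.7]}, {"dp": [0.06, 0.18, 0.21], "angular": [0, 0, -0.8]}, {"dp": [0.07, 0.21, 0.21], "angular": [0, 0, -0.9]}, {"dp": [0.08, 0.24, 0.21], "angular": [0, 0, -1.0]}]'

```text
time: 7.08
eef_pos: [0.475, -0.1988, 0.2829]
ee_rot: [0.182, 0.683, 0.182, -0.683]
force: [0.4, 0.3, 0.2]
gripper_width: 0.996
```

Request:
play_rows --motion '[{"dp": [0.002, 0.02, 0], "angular": [0, 0, -0.1]}, {"dp": [0.005, 0.04, 0], "angular": [0, 0, -0.2]}, {"dp": [0.007, 0.05, 0], "angular": [0, 0, -0.3]}, {"dp": [0.007, 0.05, 0], "angular": [0, 0, -0.4]}, {"dp": [0.007, 0.05, 0], "angular": [0, 0, -0.5]}, {"dp": [0.007, 0.05, 0], "angular": [0, 0, -0.57]}, {"dp": [0.007, 0.05, 0], "angular": [0, 0, -0.57]}, {"dp": [0.007, 0.05, 0], "angular": [0, 0, -0.57]}]'

```text
time: 7.75
eef_pos: [0.4818, -0.1503, 0.2828]
ee_rot: [0.015, -0.707, 0.015, 0.707]
force: [-1.0, -0.0, -0.2]
gripper_width: 0.997
```

```bash
python3 - <<'E'
from h import *
st();f=grab('wrist','w2.png')
E
```

```text
t 7.75 pos [ 0.4818 -0.1503  0.2828] tool x [-0. -0. -1.] jaw az -92.46 q [-0.45  0.27  1.5  -0.    1.37  1.16] F [-1.  -0.  -0.2] w 0.997
```

View pics/w2.png

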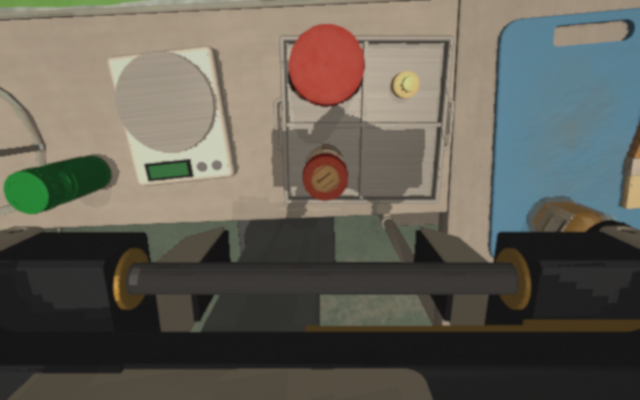

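```bash
python3 - <<'E'
from h import *
f=load('wrist'); cv2.imwrite('pics/w2c.png',cv2.resize(f['color'][10:215,100:470],None,fx=2.1,fy=2.1,interpolation=cv2.INTER_CUBIC))
for k,c,z in(('spice',(325,176),.106),('bottle',(327,64),.198),('knob',(407,85),.04),('pan',(165,102),.034),('cross',(361,123),.022)): print(k,ray(f,*c,z).round(4))
E
```

```text
spice [ 0.4831 -0.1537  0.106 ]
bottle [ 0.5753 -0.1579  0.198 ]
knob [ 0.5658 -0.2466  0.04  ]
pan [0.5596 0.0211 0.034 ]
cross [ 0.5264 -0.1982  0.022 ]
```

View pics/w2c.png

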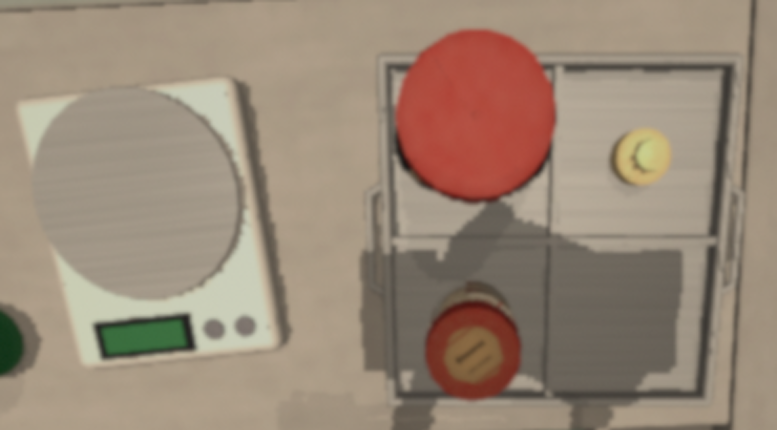

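Request:
play_rows --motion '[{"dp": [0, 0, -0.02], "angular": [0, 0, 0]}, {"dp": [0, -0.001, -0.05], "angular": [0, 0, 0]}, {"dp": [0, -0.001, -0.08], "angular": [0, 0, 0]}, {"dp": [0, -0.001, -0.11], "angular": [0, 0, 0]}, {"dp": [0, -0.001, -0.14], "angular": [0, 0, 0]}, {"dp": [0, -0.001, -0.17], "angular": [0, 0, 0]}, {"dp": [0, -0.001, -0.19], "angular": [0, 0, 0]}, {"dp": [0, -0.001, -0.205], "angular": [0, 0, 0]}, {"dp": [0, -0.001, -0.215], "angular": [0, 0, 0]}, {"dp": [0, -0.001, -0.215], "angular": [0, 0, 0]}]'

```text
time: 8.63
eef_pos: [0.4808, -0.151, 0.0659]
ee_rot: [0.016, -0.706, 0.015, 0.708]
force: [-0.6, 0.5, -0.5]
gripper_width: 1.0
```

Request:
play_rows --motion '[{"dp": [0, 0, 0], "angular": [0, 0, 0]}, {"dp": [0, 0, 0], "angular": [0, 0, 0]}, {"dp": [0, 0, 0], "angular": [0, 0, 0]}, {"dp": [0, 0, 0], "angular": [0, 0, 0]}, {"dp": [0, 0, 0], "angular": [0, 0, 0]}, {"dp": [0, 0, 0], "angular": [0, 0, 0]}, {"dp": [0, 0, 0], "angular": [0, 0, 0]}, {"dp": [0, 0, 0], "angular": [0, 0, 0]}, {"dp": [0, 0, 0], "angular": [0, 0, 0]}, {"dp": [0, 0, 0], "angular": [0, 0, 0]}]' --claw 1 --newtons 15

```text
time: 9.47
eef_pos: [0.482, -0.1514, 0.0679]
ee_rot: [-0.016, 0.707, -0.016, -0.707]
force: [0.0, -0.6, 3.1]
gripper_width: 0.486
```

Request:
play_rows --motion '[{"dp": [0, 0, 0.02], "angular": [0, 0, 0]}, {"dp": [0, 0, 0.05], "angular": [0, 0, 0]}, {"dp": [0, -0.01, 0.08], "angular": [0, 0, 0]}, {"dp": [0, -0.03, 0.08], "angular": [0, 0, 0]}, {"dp": [0.002, -0.06, 0.08], "angular": [0, 0, 0]}, {"dp": [0.005, -0.09, 0.08], "angular": [0, 0, 0]}, {"dp": [0.008, -0.12, 0.08], "angular": [0, 0, 0]}, {"dp": [0.01, -0.15, 0.08], "angular": [0, 0, 0]}, {"dp": [0.013, -0.18, 0.08], "angular": [0, 0, 0]}, {"dp": [0.015, -0.215, 0.08], "angular": [0, 0, 0]}, {"dp": [0.018, -0.25, 0.08], "angular": [0, 0, 0]}, {"dp": [0.018, -0.279, 0.08], "angular": [0, 0, 0]}]'

```text
time: 10.47
eef_pos: [0.4997, -0.4324, 0.1471]
ee_rot: [0.016, -0.707, 0.016, 0.707]
force: [0.3, -0.1, -0.8]
gripper_width: 0.479
```

Request:
play_rows --motion '[{"dp": [0, 0, -0.015], "angular": [0, 0, 0]}, {"dp": [0, 0, -0.035], "angular": [0, 0, 0]}, {"dp": [0, 0, -0.05], "angular": [0, 0, 0]}, {"dp": [0, 0, -0.06], "angular": [0, 0, 0]}, {"dp": [0, 0, -0.066], "angular": [0, 0, 0]}, {"dp": [0, 0, -0.07], "angular": [0, 0, 0]}, {"dp": [0, 0, -0.072], "angular": [0, 0, 0]}, {"dp": [0, 0, -0.074], "angular": [0, 0, 0]}, {"dp": [0, 0, -0.0745], "angular": [0, 0, 0]}, {"dp": [0, 0, -0.0745], "angular": [0, 0, 0]}]'

```text
time: 11.3
eef_pos: [0.5002, -0.4306, 0.074]
ee_rot: [-0.016, 0.707, -0.016, -0.707]
force: [-0.5, -0.7, -0.9]
gripper_width: 0.483
```

```bash
python3 - <<'E'
from h import *
st()
E
```

```text
t 11.30 pos [ 0.5002 -0.4306  0.074 ] tool x [ 0.001 -0.001 -1.   ] jaw az -92.59 q [-0.83  0.74  1.31 -0.    1.09  0.79] F [-0.5 -0.7 -0.9] w 0.483
```

Request:
play_rows --motion '[{"dp": [0, 0, -0.001], "angular": [0, 0, 0]}, {"dp": [0, 0, -0.001], "angular": [0, 0, 0]}]'

```text
time: 11.47
eef_pos: [0.5003, -0.4309, 0.0737]
ee_rot: [-0.015, 0.707, -0.017, -0.706]
force: [-0.6, 0.6, 5.2]
gripper_width: 0.482
```

Request:
play_rows --motion '[{"dp": [0, 0, 0], "angular": [0, 0, 0]}, {"dp": [0, 0, 0], "angular": [0, 0, 0]}, {"dp": [0, 0, 0], "angular": [0, 0, 0]}, {"dp": [0, 0, 0], "angular": [0, 0, 0]}, {"dp": [0, 0, 0], "angular": [0, 0, 0]}, {"dp": [0, 0, 0], "angular": [0, 0, 0]}, {"dp": [0, 0, 0], "angular": [0, 0, 0]}, {"dp": [0, 0, 0], "angular": [0, 0, 0]}]' --claw -1

```text
time: 12.13
eef_pos: [0.4998, -0.4303, 0.0721]
ee_rot: [0.016, -0.707, 0.016, 0.707]
force: [-0.6, -0.2, 0.6]
gripper_width: 0.983
```

Request:
play_rows --motion '[{"dp": [0, 0, 0.03], "angular": [0, 0, 0]}, {"dp": [0, 0, 0.07], "angular": [0, 0, 0]}, {"dp": [0, 0, 0.11], "angular": [0, 0, 0.1]}, {"dp": [0, 0, 0.15], "angular": [0, 0, 0.2]}, {"dp": [0, 0.02, 0.19], "angular": [0, 0, 0.3]}, {"dp": [0.01, 0.04, 0.22], "angular": [0, 0, 0.4]}, {"dp": [0.02, 0.06, 0.24], "angular": [0, 0, 0.5]}, {"dp": [0.03, 0.08, 0.26], "angular": [0, 0, 0.6]}, {"dp": [0.04, 0.1, 0.26], "angular": [0, 0, 0.7]}, {"dp": [0.05, 0.13, 0.26], "angular": [0, 0, 0.8]}, {"dp": [0.06, 0.16, 0.26], "angular": [0, 0, 0.9]}, {"dp": [0.07, 0.19, 0.26], "angular": [0, 0, 1.0]}]'

```text
time: 13.13
eef_pos: [0.5701, -0.2391, 0.3323]
ee_rot: [0.326, 0.627, 0.326, -0.627]
force: [0.7, -0.4, 0.1]
gripper_width: 1.0
```

Request:
play_rows --motion '[{"dp": [0.002, 0.03, 0], "angular": [0, 0, 0.1]}, {"dp": [0.005, 0.06, 0], "angular": [0, 0, 0.2]}, {"dp": [0.006, 0.085, 0], "angular": [0, 0, 0.3]}, {"dp": [0.006, 0.085, 0], "angular": [0, 0, 0.4]}, {"dp": [0.006, 0.085, 0], "angular": [0, 0, 0.5]}, {"dp": [0.006, 0.085, 0], "angular": [0, 0, 0.57]}, {"dp": [0.006, 0.085, 0], "angular": [0, 0, 0.57]}, {"dp": [0.006, 0.085, 0], "angular": [0, 0, 0.57]}]'

```text
time: 13.8
eef_pos: [0.5758, -0.1553, 0.3322]
ee_rot: [0.488, 0.512, 0.488, -0.512]
force: [-0.2, 0.8, -0.6]
gripper_width: 1.001
```

```bash
python3 - <<'E'
from h import *
st();f=grab('wrist','w3.png');grab('side','side3.png')
E
```

```text
t 13.80 pos [ 0.5758 -0.1553  0.3322] tool x [ 0.  0. -1.] jaw az -2.77 q [-0.39  0.43  1.13  0.    1.58 -0.34] F [-0.2  0.8 -0.6] w 1.001
```

View pics/w3.png

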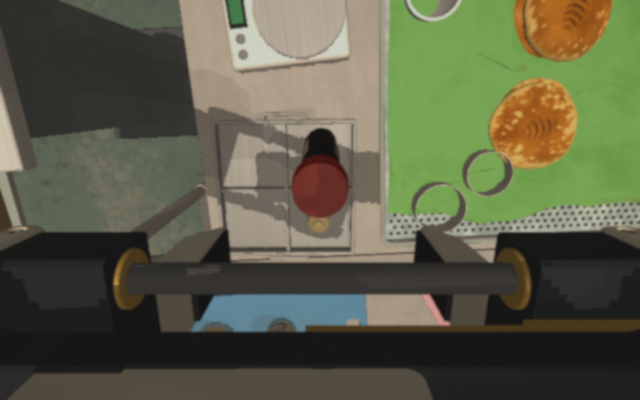

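View pics/side3.png

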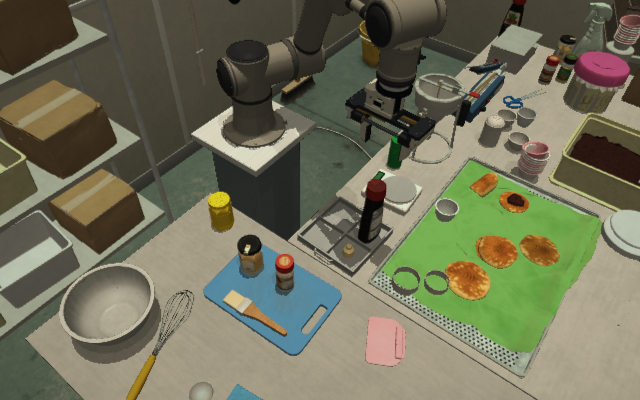

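```bash
python3 - <<'E'
from h import *
f=load('wrist'); print(ray(f,320.5,186,.198).round(4))
E
```

```text
[ 0.5755 -0.1543  0.198 ]
```

Request:
play_rows --motion '[{"dp": [0, 0.001, -0.02], "angular": [0, 0, 0]}, {"dp": [0, 0.001, -0.045], "angular": [0, 0, 0]}, {"dp": [0, 0.001, -0.07], "angular": [0, 0, 0]}, {"dp": [0, 0.001, -0.095], "angular": [0, 0, 0]}, {"dp": [0, 0.001, -0.12], "angular": [0, 0, 0]}, {"dp": [0, 0.001, -0.14], "angular": [0, 0, 0]}, {"dp": [0, 0.001, -0.15], "angular": [0, 0, 0]}, {"dp": [0, 0.001, -0.154], "angular": [0, 0, 0]}, {"dp": [0, 0.001, -0.154], "angular": [0, 0, 0]}]'

```text
time: 14.65
eef_pos: [0.5758, -0.1545, 0.1779]
ee_rot: [-0.488, -0.511, -0.488, 0.512]
force: [-0.2, 0.6, -0.5]
gripper_width: 1.0
```

Request:
play_rows --motion '[{"dp": [0, 0, 0], "angular": [0, 0, 0]}, {"dp": [0, 0, 0], "angular": [0, 0, 0]}, {"dp": [0, 0, 0], "angular": [0, 0, 0]}, {"dp": [0, 0, 0], "angular": [0, 0, 0]}, {"dp": [0, 0, 0], "angular": [0, 0, 0]}, {"dp": [0, 0, 0], "angular": [0, 0, 0]}, {"dp": [0, 0, 0], "angular": [0, 0, 0]}, {"dp": [0, 0, 0], "angular": [0, 0, 0]}, {"dp": [0, 0, 0], "angular": [0, 0, 0]}, {"dp": [0, 0, 0], "angular": [0, 0, 0]}]' --claw 1 --newtons 35

```text
time: 15.48
eef_pos: [0.5757, -0.1544, 0.1784]
ee_rot: [-0.488, -0.511, -0.488, 0.511]
force: [-0.9, -0.4, 2.8]
gripper_width: 0.544
```

Request:
play_rows --motion '[{"dp": [0, 0, 0.01], "angular": [0, 0, 0]}, {"dp": [0, 0, 0.03], "angular": [0, 0, 0]}, {"dp": [0, 0, 0.05], "angular": [0, 0, 0]}, {"dp": [0, 0, 0.07], "angular": [0, 0, 0]}, {"dp": [0, -0.01, 0.08], "angular": [0, 0, 0]}, {"dp": [0.002, -0.025, 0.08], "angular": [0, 0, 0]}, {"dp": [0.004, -0.045, 0.08], "angular": [0, 0, 0]}, {"dp": [0.006, -0.065, 0.08], "angular": [0, 0, 0]}, {"dp": [0.008, -0.085, 0.08], "angular": [0, 0, 0]}, {"dp": [0.01, -0.105, 0.08], "angular": [0, 0, 0]}, {"dp": [0.012, -0.125, 0.08], "angular": [0, 0, 0]}, {"dp": [0.014, -0.145, 0.08], "angular": [0, 0, 0]}]'

```text
time: 16.48
eef_pos: [0.5894, -0.301, 0.2563]
ee_rot: [-0.487, -0.511, -0.489, 0.512]
force: [-0.4, -0.4, -6.1]
gripper_width: 0.545
```

Request:
play_rows --motion '[{"dp": [0, -0.02, 0], "angular": [0, 0, 0]}, {"dp": [0, -0.04, 0], "angular": [0, 0, 0]}, {"dp": [0, -0.06, 0], "angular": [0, 0, 0]}, {"dp": [0, -0.08, 0], "angular": [0, 0, 0]}, {"dp": [0, -0.1, 0], "angular": [0, 0, 0]}, {"dp": [0, -0.12, 0], "angular": [0, 0, 0]}, {"dp": [0, -0.135, 0], "angular": [0, 0, 0]}, {"dp": [0, -0.141, -0.01], "angular": [0, 0, 0]}, {"dp": [0, -0.141, -0.025], "angular": [0, 0, 0]}, {"dp": [0, -0.141, -0.04], "angular": [0, 0, 0]}, {"dp": [0, -0.141, -0.055], "angular": [0, 0, 0]}, {"dp": [0, -0.141, -0.065], "angular": [0, 0, 0]}]'

```text
time: 17.48
eef_pos: [0.5889, -0.4396, 0.189]
ee_rot: [-0.486, -0.511, -0.49, 0.511]
force: [-0.0, -0.5, -5.1]
gripper_width: 0.545
```

Request:
play_rows --motion '[{"dp": [0, 0, -0.004], "angular": [0, 0, 0]}, {"dp": [0, 0, -0.007], "angular": [0, 0, 0]}, {"dp": [0, 0, -0.008], "angular": [0, 0, 0]}, {"dp": [0, 0, -0.009], "angular": [0, 0, 0]}, {"dp": [0, 0, -0.009], "angular": [0, 0, 0]}]'

```text
time: 17.9
eef_pos: [0.5901, -0.4405, 0.185]
ee_rot: [0.489, 0.511, 0.488, -0.511]
force: [-0.5, 0.7, -4.4]
gripper_width: 0.546
```

```bash
python3 - <<'E'
from h import *
st();grab('side','side4.png')
E
```

```text
t 17.90 pos [ 0.5901 -0.4405  0.185 ] tool x [ 0.001 -0.001 -1.   ] jaw az -2.63 q [-0.75  0.79  0.89  0.    1.46 -0.7 ] F [-0.5  0.7 -4.4] w 0.546
```

View pics/side4.png

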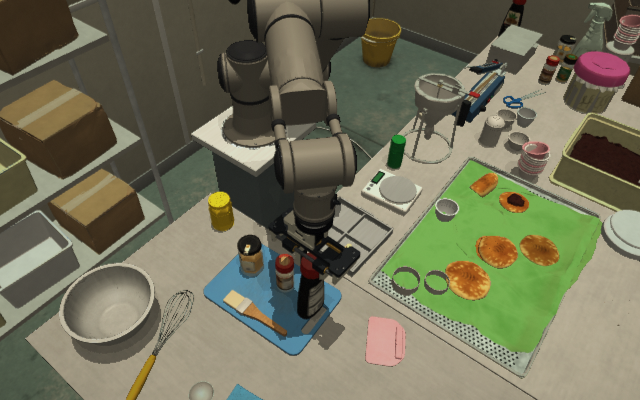

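Request:
play_rows --motion '[{"dp": [0, 0, 0.004], "angular": [0, 0, 0]}, {"dp": [-0.004, 0, 0.006], "angular": [0, 0, 0]}, {"dp": [-0.009, 0, 0.006], "angular": [0, 0, 0]}, {"dp": [-0.013, 0, 0.006], "angular": [0, 0, 0]}, {"dp": [-0.015, 0, 0.004], "angular": [0, 0, 0]}, {"dp": [-0.015, 0, 0.002], "angular": [0, 0, 0]}, {"dp": [-0.015, 0, 0], "angular": [0, 0, 0]}, {"dp": [-0.015, 0, -0.001], "angular": [0, 0, 0]}, {"dp": [-0.015, 0, -0.0015], "angular": [0, 0, 0]}, {"dp": [-0.015, 0, -0.0015], "angular": [0, 0, 0]}]'

```text
time: 18.78
eef_pos: [0.5747, -0.4407, 0.1844]
ee_rot: [-0.489, -0.511, -0.488, 0.512]
force: [-4.2, -0.6, 4.9]
gripper_width: 0.548
```

Request:
play_rows --motion '[{"dp": [0, 0, 0], "angular": [0, 0, 0]}, {"dp": [0, 0, 0], "angular": [0, 0, 0]}, {"dp": [0, 0, 0], "angular": [0, 0, 0]}, {"dp": [0, 0, 0], "angular": [0, 0, 0]}, {"dp": [0, 0, 0], "angular": [0, 0, 0]}, {"dp": [0, 0, 0], "angular": [0, 0, 0]}, {"dp": [0, 0, 0], "angular": [0, 0, 0]}, {"dp": [0, 0, 0], "angular": [0, 0, 0]}]' --claw -1

```text
time: 19.45
eef_pos: [0.5749, -0.4403, 0.1826]
ee_rot: [0.488, 0.511, 0.488, -0.511]
force: [0.2, 0.3, 0.1]
gripper_width: 0.993
```

Request:
play_rows --motion '[{"dp": [0, 0, 0.01], "angular": [0, 0, 0]}, {"dp": [0, 0, 0.03], "angular": [0, 0, 0]}, {"dp": [0, 0, 0.06], "angular": [0, 0, 0]}, {"dp": [0, 0.01, 0.08], "angular": [0, 0, 0]}, {"dp": [0, 0.04, 0.08], "angular": [0, 0, 0]}, {"dp": [-0.001, 0.07, 0.08], "angular": [0, 0, 0]}, {"dp": [-0.002, 0.1, 0.08], "angular": [0, 0, 0]}, {"dp": [-0.004, 0.13, 0.06], "angular": [0, 0, 0]}, {"dp": [-0.006, 0.16, 0.04], "angular": [0, 0, 0]}, {"dp": [-0.007, 0.193, 0.01], "angular": [0, 0, 0]}, {"dp": [-0.007, 0.193, 0], "angular": [0, 0, 0]}, {"dp": [-0.007, 0.193, 0], "angular": [0, 0, 0]}]'

```text
time: 20.45
eef_pos: [0.5667, -0.2447, 0.1807]
ee_rot: [-0.487, -0.51, -0.491, 0.511]
force: [0.7, 0.1, -0.1]
gripper_width: 1.002
```

```bash
python3 - <<'E'
from h import *
st();f=grab('wrist','w5.png')
a,b=load('side')['color'],0
g=grab('scene','scene5.png');grab('side','side5.png')
E
```

```text
t 20.45 pos [ 0.5667 -0.2447  0.1807] tool x [-0.004  0.003 -1.   ] jaw az -2.48 q [-0.53  0.56  1.33  0.    1.25 -0.49] F [ 0.7  0.1 -0.1] w 1.002
```

View pics/w5.png

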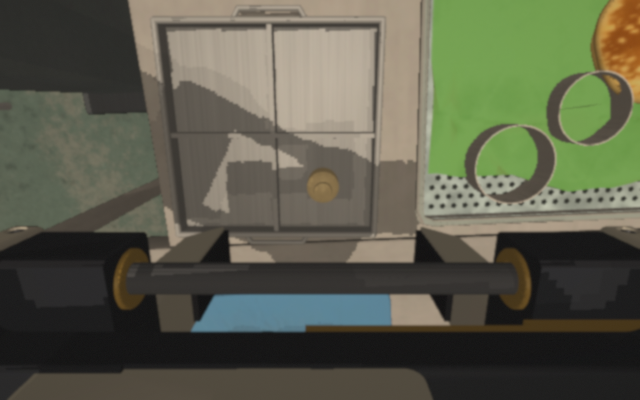

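View pics/side5.png

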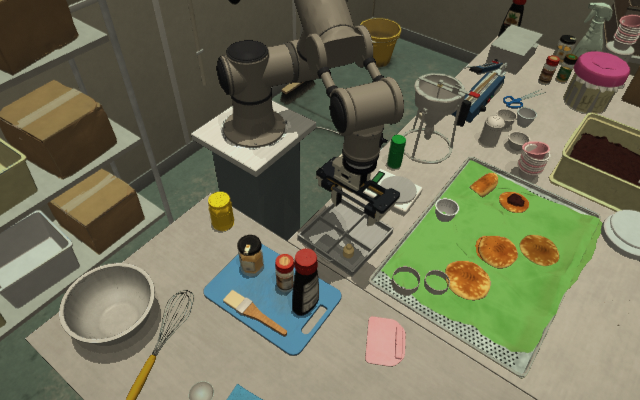

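All three stand upright on the board in the side view. The weight's knob is at about (322,188) in the wrist view.

```bash
python3 - <<'E'
from h import *
f=load('wrist'); 
c=f['color'][160:210,295:350]; cv2.imwrite('pics/w5c.png',cv2.resize(c,None,fx=10,fy=10,interpolation=cv2.INTER_CUBIC))
print(ray(f,322.5,188,.044).round(4)); st()
S=np.load
E
```

```text
[ 0.5674 -0.2456  0.044 ]
t 20.60 pos [ 0.5687 -0.2486  0.1845] tool x [ 0.003 -0.002 -1.   ] jaw az -2.67 q [-0.54  0.56  1.32 -0.    1.26 -0.49] F [-0.1 -0.5 -0. ] w 1.000
```

View pics/w5c.png

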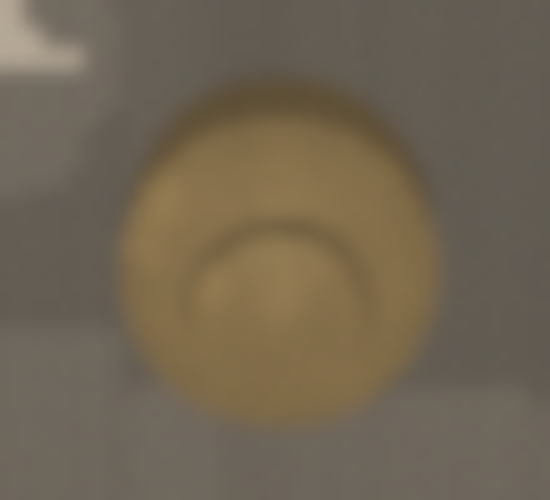

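Request:
play_rows --motion '[{"dp": [0, 0, -0.02], "angular": [0, 0, 0]}, {"dp": [0, 0, -0.04], "angular": [0, 0, 0]}, {"dp": [0, 0, -0.06], "angular": [0, 0, 0]}, {"dp": [0, 0, -0.08], "angular": [0, 0, 0]}, {"dp": [0, 0, -0.1], "angular": [0, 0, 0]}, {"dp": [0, 0, -0.115], "angular": [0, 0, 0]}, {"dp": [0, 0, -0.125], "angular": [0, 0, 0]}, {"dp": [0, 0, -0.13], "angular": [0, 0, 0]}, {"dp": [0, 0, -0.13], "angular": [0, 0, 0]}, {"dp": [0, 0, -0.13], "angular": [0, 0, 0]}]'

```text
time: 21.43
eef_pos: [0.5685, -0.2482, 0.0537]
ee_rot: [0.489, 0.512, 0.488, -0.511]
force: [-0.3, 0.8, 0.1]
gripper_width: 0.999
```

```bash
python3 - <<'E'
from h import *
st()
E
```

```text
t 21.43 pos [ 0.5685 -0.2482  0.0537] tool x [ 0.002 -0.001 -1.   ] jaw az -2.67 q [-0.54  0.7   1.46  0.    0.98 -0.49] F [-0.3  0.8  0.1] w 0.999
```

Request:
play_rows --motion '[{"dp": [0, 0.0005, -0.004], "angular": [0, 0, 0]}, {"dp": [0, 0.0005, -0.008], "angular": [0, 0, 0]}, {"dp": [0, 0.0005, -0.0095], "angular": [0, 0, 0]}, {"dp": [0, 0.0005, -0.0095], "angular": [0, 0, 0]}, {"dp": [0, 0.0005, -0.0095], "angular": [0, 0, 0]}]'

```text
time: 21.85
eef_pos: [0.5679, -0.2468, 0.0433]
ee_rot: [0.488, 0.511, 0.488, -0.511]
force: [0.1, 0.0, -0.4]
gripper_width: 1.001
```

Request:
play_rows --motion '[{"dp": [0, 0, 0], "angular": [0, 0, 0]}, {"dp": [0, 0, 0], "angular": [0, 0, 0]}, {"dp": [0, 0, 0], "angular": [0, 0, 0]}, {"dp": [0, 0, 0], "angular": [0, 0, 0]}, {"dp": [0, 0, 0], "angular": [0, 0, 0]}, {"dp": [0, 0, 0], "angular": [0, 0, 0]}, {"dp": [0, 0, 0], "angular": [0, 0, 0]}, {"dp": [0, 0, 0], "angular": [0, 0, 0]}, {"dp": [0, 0, 0], "angular": [0, 0, 0]}, {"dp": [0, 0, 0], "angular": [0, 0, 0]}, {"dp": [0, 0, 0], "angular": [0, 0, 0]}, {"dp": [0, 0, 0], "angular": [0, 0, 0]}]' --claw 1 --newtons 25

```text
time: 22.85
eef_pos: [0.5679, -0.2469, 0.0433]
ee_rot: [0.488, 0.511, 0.488, -0.511]
force: [-1.6, 0.2, 0.1]
gripper_width: 0.18
```

```bash
python3 - <<'E'
from h import *
st()
E
```

```text
t 22.85 pos [ 0.5679 -0.2469  0.0433] tool x [ 0. -0. -1.] jaw az -2.63 q [-0.53  0.71  1.47  0.    0.96 -0.49] F [-1.6  0.2  0.1] w 0.180
```

Request:
play_rows --motion '[{"dp": [0, 0, 0.01], "angular": [0, 0, 0]}, {"dp": [0, 0, 0.03], "angular": [0, 0, 0]}, {"dp": [0, 0, 0.06], "angular": [0, 0, 0]}, {"dp": [0, 0.01, 0.08], "angular": [0, 0, 0]}, {"dp": [0, 0.03, 0.08], "angular": [0, 0, 0]}, {"dp": [-0.001, 0.055, 0.08], "angular": [0, 0, 0]}, {"dp": [-0.002, 0.08, 0.08], "angular": [0, 0, 0]}, {"dp": [-0.003, 0.105, 0.08], "angular": [0, 0, 0]}, {"dp": [-0.004, 0.13, 0.08], "angular": [0, 0, 0]}, {"dp": [-0.005, 0.155, 0.08], "angular": [0, 0, 0]}, {"dp": [-0.006, 0.18, 0.08], "angular": [0, 0, 0]}, {"dp": [-0.007, 0.205, 0.08], "angular": [0, 0, 0]}]'

```text
time: 23.85
eef_pos: [0.5606, -0.0407, 0.1238]
ee_rot: [0.488, 0.511, 0.488, -0.511]
force: [0.6, -0.7, -2.9]
gripper_width: 0.137
```

Request:
play_rows --motion '[{"dp": [0, 0.02, 0], "angular": [0, 0, 0]}, {"dp": [-0.001, 0.04, 0], "angular": [0, 0, 0]}, {"dp": [-0.001, 0.055, 0], "angular": [0, 0, 0]}, {"dp": [-0.001, 0.063, -0.01], "angular": [0, 0, 0]}, {"dp": [-0.001, 0.063, -0.025], "angular": [0, 0, 0]}, {"dp": [-0.001, 0.063, -0.035], "angular": [0, 0, 0]}, {"dp": [-0.001, 0.063, -0.04], "angular": [0, 0, 0]}, {"dp": [-0.001, 0.063, -0.04], "angular": [0, 0, 0]}, {"dp": [-0.001, 0.063, -0.04], "angular": [0, 0, 0]}]'

```text
time: 24.6
eef_pos: [0.5599, 0.0206, 0.083]
ee_rot: [-0.488, -0.511, -0.488, 0.512]
force: [-0.1, -0.2, -0.6]
gripper_width: 0.137
```

```bash
python3 - <<'E'
from h import *
st();grab('scene');grab('side');grab('wrist','w6.png')
a=cv2.resize(load('scene')['color'][120:190,280:370],None,fx=6,fy=6,interpolation=cv2.INTER_CUBIC)
b=cv2.resize(load('side')['color'][150:220,350:440],None,fx=6,fy=6,interpolation=cv2.INTER_CUBIC)
cv2.imwrite('pics/a6.png',a);cv2.imwrite('pics/b6.png',b)
E
```

```text
t 24.60 pos [0.5599 0.0206 0.083 ] tool x [-0.001 -0.    -1.   ] jaw az -2.68 q [-0.1   0.57  1.62 -0.    0.95 -0.05] F [-0.1 -0.2 -0.6] w 0.137
```

View pics/a6.png

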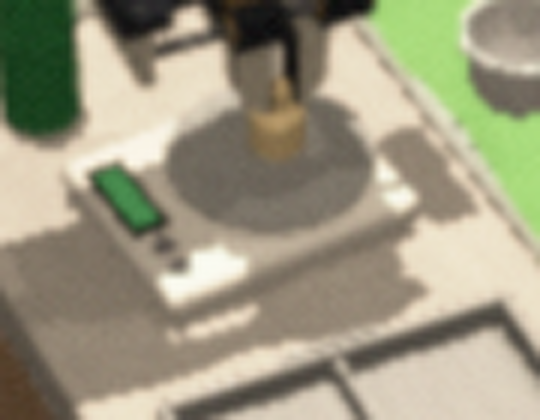

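View pics/b6.png

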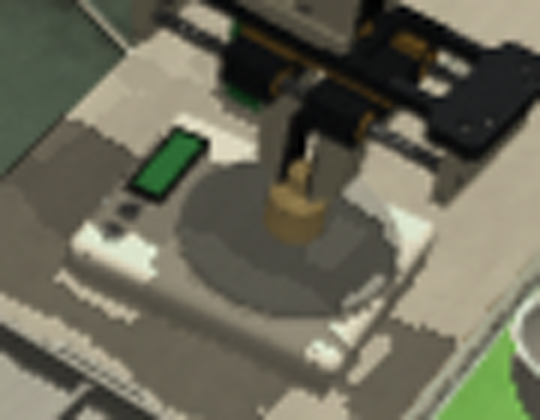

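View pics/w6.png

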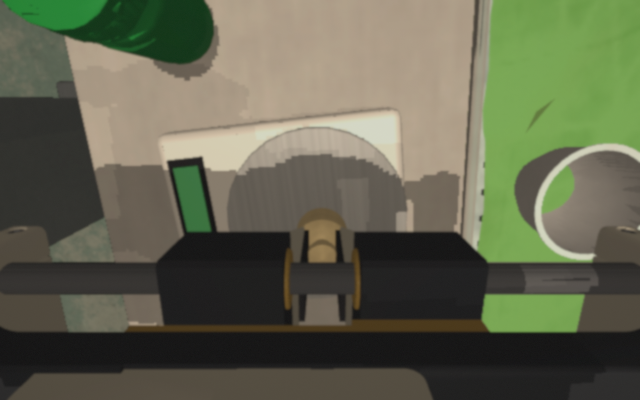

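```bash
python3 - <<'E'
from h import *
for n,o in(('scene',(280,120)),('side',(350,150))):
    f=load(n); cam=-f['view'][:3,:3].T@f['view'][:3,3]
    d=cam[:2]-[.56,.021]; d/=np.linalg.norm(d)
    for z in(.034,.038,.042,.046):
        p=proj(f,[[.56+.0145*d[0],.0206+.0145*d[1],z],[.56-.0145*d[0],.0206-.0145*d[1],z+.027],[.56,.0206,z+.04]]); print(n,z,((p-o)*6+2.5).round(0).tolist())
E
```

```text
scene 0.034 [[272.0, 172.0], [273.0, 95.0], [273.0, 95.0]]
scene 0.038 [[272.0, 166.0], [273.0, 89.0], [273.0, 89.0]]
scene 0.042 [[272.0, 161.0], [273.0, 83.0], [273.0, 83.0]]
scene 0.046 [[272.0, 155.0], [273.0, 77.0], [273.0, 77.0]]
side 0.034 [[284.0, 257.0], [301.0, 178.0], [301.0, 179.0]]
side 0.038 [[286.0, 251.0], [302.0, 172.0], [302.0, 173.0]]
side 0.042 [[287.0, 246.0], [303.0, 166.0], [303.0, 167.0]]
side 0.046 [[288.0, 240.0], [305.0, 160.0], [304.0, 161.0]]
```

Request:
play_rows --motion '[{"dp": [0, 0, -0.003], "angular": [0, 0, 0]}, {"dp": [0, 0, -0.006], "angular": [0, 0, 0]}, {"dp": [0, 0, -0.008], "angular": [0, 0, 0]}, {"dp": [0, 0, -0.009], "angular": [0, 0, 0]}, {"dp": [0, 0, -0.009], "angular": [0, 0, 0]}, {"dp": [0, 0, -0.009], "angular": [0, 0, 0]}]'

```text
time: 25.25
eef_pos: [0.5599, 0.0212, 0.0742]
ee_rot: [0.488, 0.511, 0.488, -0.511]
force: [0.3, -0.4, -2.9]
gripper_width: 0.142
```

Request:
play_rows --motion '[{"dp": [0, 0, -0.001], "angular": [0, 0, 0]}, {"dp": [0, 0, -0.001], "angular": [0, 0, 0]}, {"dp": [0, 0, -0.001], "angular": [0, 0, 0]}]'

```text
time: 25.5
eef_pos: [0.5601, 0.0211, 0.0739]
ee_rot: [0.489, 0.512, 0.488, -0.511]
force: [-2.7, 0.4, 6.0]
gripper_width: 0.135
```

Contact: the wrist now reads +6 N upward. Releasing.

Request:
play_rows --motion '[{"dp": [0, 0, 0], "angular": [0, 0, 0]}, {"dp": [0, 0, 0], "angular": [0, 0, 0]}, {"dp": [0, 0, 0], "angular": [0, 0, 0]}, {"dp": [0, 0, 0], "angular": [0, 0, 0]}, {"dp": [0, 0, 0], "angular": [0, 0, 0]}, {"dp": [0, 0, 0], "angular": [0, 0, 0]}, {"dp": [0, 0, 0], "angular": [0, 0, 0]}, {"dp": [0, 0, 0], "angular": [0, 0, 0]}, {"dp": [0, 0, 0], "angular": [0, 0, 0]}, {"dp": [0, 0, 0], "angular": [0, 0, 0]}]' --claw -1

```text
time: 26.33
eef_pos: [0.5598, 0.0211, 0.0732]
ee_rot: [0.488, 0.511, 0.488, -0.511]
force: [0.4, 0.8, 0.7]
gripper_width: 0.815
```

Request:
play_rows --motion '[{"dp": [0, 0, 0.01], "angular": [0, 0, 0]}, {"dp": [0, 0, 0.03], "angular": [0, 0, 0]}, {"dp": [0, 0, 0.06], "angular": [0, 0, 0]}, {"dp": [0, 0, 0.1], "angular": [0, 0, 0]}, {"dp": [0, 0, 0.14], "angular": [0, 0, 0]}, {"dp": [0, 0, 0.18], "angular": [0, 0, 0]}, {"dp": [0, 0, 0.2], "angular": [0, 0, 0]}, {"dp": [0, 0, 0.2], "angular": [0, 0, 0]}, {"dp": [0, 0, 0.2], "angular": [0, 0, 0]}]'

```text
time: 27.08
eef_pos: [0.5601, 0.0211, 0.2751]
ee_rot: [0.489, 0.512, 0.487, -0.511]
force: [0.4, -0.8, -0.6]
gripper_width: 0.999
```

```bash
python3 - <<'E'
from h import *
st();grab('wrist','w7.png');grab('side','s7.png')
E
```

```text
t 27.08 pos [0.5601 0.0211 0.2751] tool x [ 0.004 -0.    -1.   ] jaw az -2.63 q [-0.1   0.38  1.36 -0.    1.4  -0.05] F [ 0.4 -0.8 -0.6] w 0.999
```

View pics/w7.png

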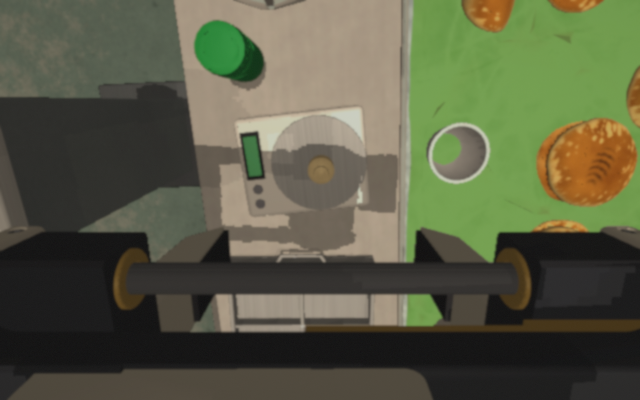

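View pics/s7.png

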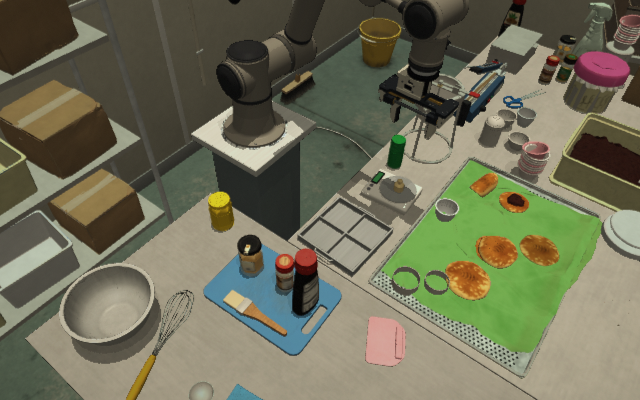

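```bash
python3 - <<'E'
from h import *
f=load('wrist'); cv2.imwrite('pics/w7c.png',cv2.resize(f['color'][95:225,225:385],None,fx=4.5,fy=4.5,interpolation=cv2.INTER_CUBIC))
d=load('side'); cv2.imwrite('pics/s7c.png',cv2.resize(d['color'][160:220,350:430],None,fx=8,fy=8,interpolation=cv2.INTER_CUBIC))
E
```

```text
(no output)
```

View pics/w7c.png

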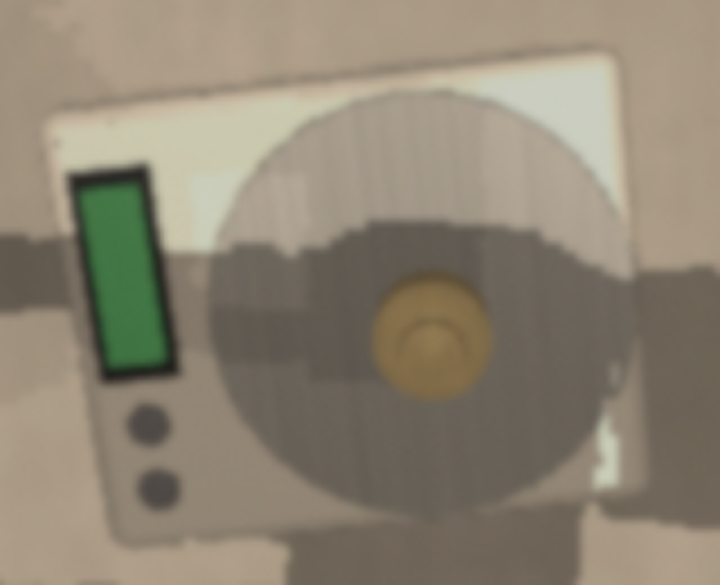

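View pics/s7c.png

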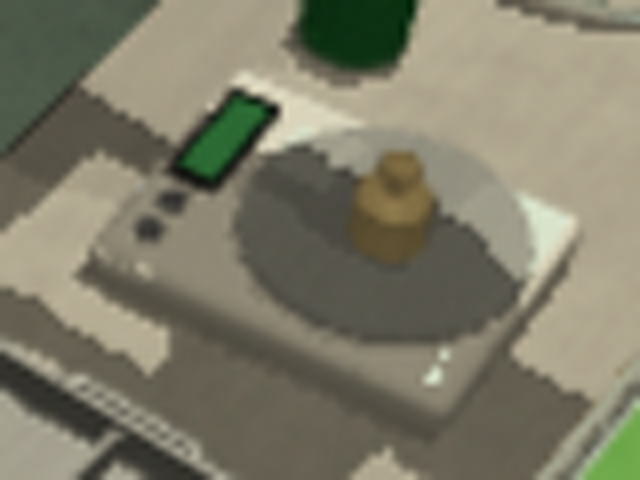

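```bash
python3 - <<'E'
from h import *
f=load('wrist')
for c,z in(((421,304),.034),((432,350),.074),((432,340),.061)): print(ray(f,225+(c[0]+.5)/4.5-.5,95+(c[1]+.5)/4.5-.5,z).round(4))
g=load('side')
for c,z in(((385,234),.034),((402,163),.074)): print(ray(g,350+(c[0]+.5)/8-.5,160+(c[1]+.5)/8-.5,z).round(4))
E
```

```text
[0.5578 0.0242 0.034 ]
[0.5603 0.0203 0.074 ]
[0.5603 0.02   0.061 ]
[0.5596 0.0212 0.034 ]
[0.5613 0.019  0.074 ]
```

Request:
play_rows --motion '[{"dp": [0.001, -0.02, 0.01], "angular": [0, 0, 0]}, {"dp": [0.002, -0.055, 0.01], "angular": [0, 0, 0]}, {"dp": [0.004, -0.095, 0.01], "angular": [0, 0, 0]}, {"dp": [0.005, -0.135, 0.01], "angular": [0, 0, 0]}, {"dp": [0.007, -0.175, 0.01], "angular": [0, 0, 0]}, {"dp": [0.008, -0.215, 0.01], "angular": [0, 0, 0]}, {"dp": [0.009, -0.255, 0.01], "angular": [0, 0, 0]}, {"dp": [0.01, -0.295, 0.01], "angular": [0, 0, 0]}, {"dp": [0.012, -0.335, 0.01], "angular": [0, 0, 0]}, {"dp": [0.013, -0.375, 0.01], "angular": [0, 0, 0]}, {"dp": [0.014, -0.415, 0.01], "angular": [0, 0, 0]}, {"dp": [0.015, -0.445, 0.01], "angular": [0, 0, 0]}]'

```text
time: 28.18
eef_pos: [0.5735, -0.4268, 0.2804]
ee_rot: [-0.487, -0.512, -0.489, 0.512]
force: [0.5, -0.3, -0.5]
gripper_width: 1.0
```

Request:
play_rows --motion '[{"dp": [0, -0.0165, 0], "angular": [0, 0, 0]}, {"dp": [0, -0.0165, 0], "angular": [0, 0, 0]}, {"dp": [0, -0.0165, 0], "angular": [0, 0, 0]}]'

```text
time: 28.43
eef_pos: [0.5742, -0.4408, 0.2803]
ee_rot: [0.486, 0.512, 0.49, -0.512]
force: [0.8, 0.4, 0.3]
gripper_width: 0.997
```

```bash
python3 - <<'E'
from h import *
st();f=grab('wrist','w8.png')
E
```

```text
t 28.43 pos [ 0.5742 -0.4408  0.2803] tool x [-0.003  0.003 -1.   ] jaw az -2.73 q [-0.76  0.73  0.75  0.    1.67 -0.71] F [0.8 0.4 0.3] w 0.997
```

View pics/w8.png

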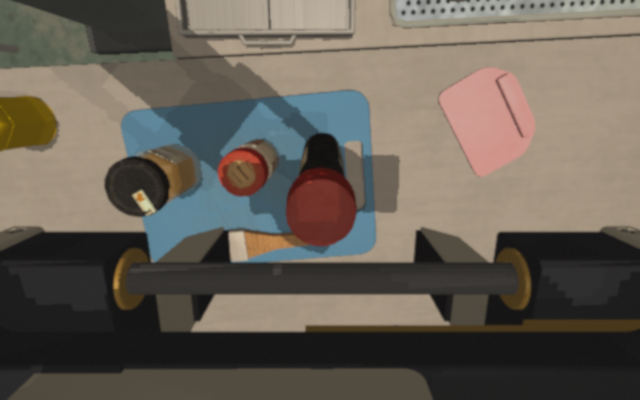

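```bash
python3 - <<'E'
from h import *
f=load('wrist')
for c,z in(((321,207),.208),((243,171),.116),((137,186),.11)): print(ray(f,*c,z).round(4))
E
```

```text
[ 0.5741 -0.4389  0.208 ]
[ 0.502  -0.4289  0.116 ]
[ 0.3979 -0.4397  0.11  ]
```

Request:
play_rows --motion '[{"dp": [0, 0, -0.02], "angular": [0, 0, 0]}, {"dp": [0, 0, -0.04], "angular": [0, 0, 0]}, {"dp": [0, 0, -0.06], "angular": [0, 0, 0]}, {"dp": [0, 0, -0.075], "angular": [0, 0, 0]}, {"dp": [0, 0, -0.085], "angular": [0, 0, 0]}, {"dp": [0, 0, -0.092], "angular": [0, 0, 0]}, {"dp": [0, 0, -0.096], "angular": [0, 0, 0]}, {"dp": [0, 0, -0.096], "angular": [0, 0, 0]}, {"dp": [0, 0, -0.096], "angular": [0, 0, 0]}]'

```text
time: 29.23
eef_pos: [0.5752, -0.4403, 0.1881]
ee_rot: [0.489, 0.511, 0.488, -0.511]
force: [0.4, -0.2, 0.1]
gripper_width: 1.002
```

Request:
play_rows --motion '[{"dp": [0, 0, 0], "angular": [0, 0, 0]}, {"dp": [0, 0, 0], "angular": [0, 0, 0]}, {"dp": [0, 0, 0], "angular": [0, 0, 0]}, {"dp": [0, 0, 0], "angular": [0, 0, 0]}, {"dp": [0, 0, 0], "angular": [0, 0, 0]}, {"dp": [0, 0, 0], "angular": [0, 0, 0]}, {"dp": [0, 0, 0], "angular": [0, 0, 0]}, {"dp": [0, 0, 0], "angular": [0, 0, 0]}, {"dp": [0, 0, 0], "angular": [0, 0, 0]}, {"dp": [0, 0, 0], "angular": [0, 0, 0]}]' --claw 1 --newtons 35

```text
time: 30.07
eef_pos: [0.5746, -0.4404, 0.1873]
ee_rot: [-0.488, -0.511, -0.488, 0.511]
force: [-1.7, -0.4, 1.2]
gripper_width: 0.544
```

Request:
play_rows --motion '[{"dp": [0, 0, 0.01], "angular": [0, 0, 0]}, {"dp": [0, 0, 0.03], "angular": [0, 0, 0]}, {"dp": [0, 0, 0.05], "angular": [0, 0, 0]}, {"dp": [0, 0.005, 0.06], "angular": [0, 0, 0]}, {"dp": [0, 0.02, 0.06], "angular": [0, 0, 0]}, {"dp": [0, 0.04, 0.06], "angular": [0, 0, 0]}, {"dp": [0, 0.06, 0.06], "angular": [0, 0, 0]}, {"dp": [0, 0.08, 0.06], "angular": [0, 0, 0]}, {"dp": [0, 0.1, 0.06], "angular": [0, 0, 0]}, {"dp": [0, 0.12, 0.06], "angular": [0, 0, 0]}, {"dp": [0, 0.14, 0.06], "angular": [0, 0, 0]}, {"dp": [0, 0.16, 0.06], "angular": [0, 0, 0]}]'

```text
time: 31.07
eef_pos: [0.5746, -0.2787, 0.2468]
ee_rot: [0.488, 0.511, 0.489, -0.511]
force: [0.8, -0.5, -4.7]
gripper_width: 0.544
```

Request:
play_rows --motion '[{"dp": [0, 0.02, 0], "angular": [0, 0, 0]}, {"dp": [0, 0.04, 0], "angular": [0, 0, 0]}, {"dp": [0, 0.06, 0], "angular": [0, 0, 0]}, {"dp": [0, 0.08, 0], "angular": [0, 0, 0]}, {"dp": [0, 0.1, 0], "angular": [0, 0, 0]}, {"dp": [0.001, 0.115, 0], "angular": [0, 0, 0]}, {"dp": [0.001, 0.126, 0], "angular": [0, 0, 0]}, {"dp": [0.001, 0.126, -0.01], "angular": [0, 0, 0]}, {"dp": [0.001, 0.126, -0.025], "angular": [0, 0, 0]}, {"dp": [0.001, 0.126, -0.04], "angular": [0, 0, 0]}, {"dp": [0.001, 0.126, -0.05], "angular": [0, 0, 0]}, {"dp": [0.001, 0.126, -0.055], "angular": [0, 0, 0]}]'

```text
time: 32.07
eef_pos: [0.575, -0.1548, 0.1898]
ee_rot: [-0.487, -0.511, -0.489, 0.512]
force: [0.7, 0.3, -4.5]
gripper_width: 0.547
```

Request:
play_rows --motion '[{"dp": [0, 0, -0.003], "angular": [0, 0, 0]}, {"dp": [0, 0, -0.006], "angular": [0, 0, 0]}, {"dp": [0, 0, -0.008], "angular": [0, 0, 0]}, {"dp": [0, 0, -0.0095], "angular": [0, 0, 0]}, {"dp": [0, 0, -0.0095], "angular": [0, 0, 0]}]'

```text
time: 32.48
eef_pos: [0.5759, -0.1544, 0.1829]
ee_rot: [0.489, 0.511, 0.488, -0.511]
force: [0.1, 0.6, -4.6]
gripper_width: 0.546
```

```bash
python3 - <<'E'
from h import *
st()
E
```

```text
t 32.48 pos [ 0.5759 -0.1544  0.1829] tool x [ 0. -0. -1.] jaw az -2.64 q [-0.39  0.52  1.4  -0.    1.22 -0.34] F [ 0.1  0.6 -4.6] w 0.546
```

Request:
play_rows --motion '[{"dp": [0, 0, -0.001], "angular": [0, 0, 0]}, {"dp": [0, 0, -0.002], "angular": [0, 0, 0]}, {"dp": [0, 0, -0.002], "angular": [0, 0, 0]}]'

```text
time: 32.73
eef_pos: [0.5761, -0.1545, 0.1813]
ee_rot: [0.489, 0.512, 0.488, -0.511]
force: [-0.9, -0.4, -1.9]
gripper_width: 0.545
```

```bash
python3 - <<'E'
from h import *
st()
E
```

```text
t 32.73 pos [ 0.5761 -0.1545  0.1813] tool x [ 0.001 -0.    -1.   ] jaw az -2.63 q [-0.39  0.52  1.4  -0.    1.22 -0.34] F [-0.9 -0.4 -1.9] w 0.545
```

Request:
play_rows --motion '[{"dp": [0, 0, -0.0005], "angular": [0, 0, 0]}, {"dp": [0, 0, -0.0005], "angular": [0, 0, 0]}, {"dp": [0, 0, -0.0005], "angular": [0, 0, 0]}, {"dp": [0, 0, -0.0005], "angular": [0, 0, 0]}, {"dp": [0, 0, -0.0005], "angular": [0, 0, 0]}, {"dp": [0, 0, -0.0005], "angular": [0, 0, 0]}, {"dp": [0, 0, -0.0005], "angular": [0, 0, 0]}, {"dp": [0, 0, -0.0005], "angular": [0, 0, 0]}, {"dp": [0, 0, -0.0005], "angular": [0, 0, 0]}]' --claw -1

```text
time: 33.48
eef_pos: [0.5759, -0.1544, 0.1802]
ee_rot: [0.488, 0.511, 0.488, -0.511]
force: [-0.4, 0.2, 0.1]
gripper_width: 1.002
```

Request:
play_rows --motion '[{"dp": [0, 0, 0.01], "angular": [0, 0, 0]}, {"dp": [0, 0, 0.03], "angular": [0, 0, 0]}, {"dp": [0, 0, 0.06], "angular": [0, 0, 0]}, {"dp": [-0.005, -0.01, 0.09], "angular": [0, 0, 0]}, {"dp": [-0.02, -0.035, 0.09], "angular": [0, 0, 0]}, {"dp": [-0.04, -0.065, 0.09], "angular": [0, 0, 0]}, {"dp": [-0.06, -0.095, 0.09], "angular": [0, 0, 0]}, {"dp": [-0.08, -0.125, 0.09], "angular": [0, 0, 0]}, {"dp": [-0.1, -0.155, 0.09], "angular": [0, 0, 0]}, {"dp": [-0.12, -0.19, 0.09], "angular": [0, 0, 0]}, {"dp": [-0.14, -0.22, 0.09], "angular": [0, 0, 0]}, {"dp": [-0.16, -0.25, 0.07], "angular": [0, 0, 0]}]'

```text
time: 34.48
eef_pos: [0.4158, -0.4073, 0.2547]
ee_rot: [-0.491, -0.511, -0.485, 0.512]
force: [1.0, -0.3, -0.4]
gripper_width: 0.998
```

Request:
play_rows --motion '[{"dp": [-0.01, -0.02, -0.01], "angular": [0, 0, 0]}, {"dp": [-0.0195, -0.0355, -0.03], "angular": [0, 0, 0]}, {"dp": [-0.0195, -0.0355, -0.04], "angular": [0, 0, 0]}, {"dp": [-0.0195, -0.0355, -0.05], "angular": [0, 0, 0]}]'

```text
time: 34.82
eef_pos: [0.3958, -0.4403, 0.1997]
ee_rot: [0.488, 0.512, 0.488, -0.512]
force: [0.4, -0.4, 1.2]
gripper_width: 1.002
```

```bash
python3 - <<'E'
from h import *
st();grab('wrist','w9.png');grab('side','s9.png')
E
```

```text
t 34.82 pos [ 0.3958 -0.4403  0.1997] tool x [-0.     0.001 -1.   ] jaw az -2.75 q [-0.97  0.5   1.39  0.    1.26 -0.92] F [ 0.4 -0.4  1.2] w 1.002
```

View pics/w9.png

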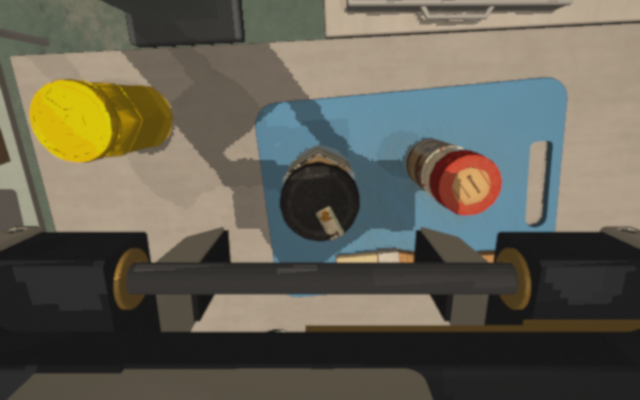

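View pics/s9.png

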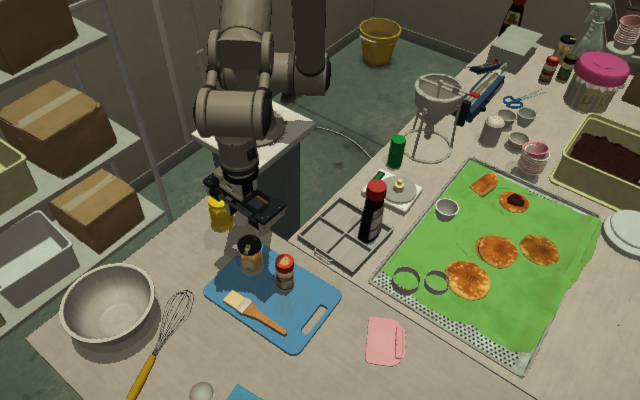

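Request:
play_rows --motion '[{"dp": [0, 0, -0.02], "angular": [0, 0, 0]}, {"dp": [0, 0, -0.04], "angular": [0, 0, 0]}, {"dp": [0, 0, -0.06], "angular": [0, 0, 0]}, {"dp": [0, 0, -0.08], "angular": [0, 0, 0]}, {"dp": [0, 0, -0.1], "angular": [0, 0, 0]}, {"dp": [0, 0, -0.115], "angular": [0, 0, 0]}, {"dp": [0, 0, -0.125], "angular": [0, 0, 0]}, {"dp": [0, 0, -0.125], "angular": [0, 0, 0]}, {"dp": [0, 0, -0.125], "angular": [0, 0, 0]}]'

```text
time: 35.67
eef_pos: [0.3972, -0.4396, 0.076]
ee_rot: [0.489, 0.511, 0.488, -0.511]
force: [0.6, 0.0, 0.7]
gripper_width: 1.004
```

Request:
play_rows --motion '[{"dp": [0, 0, 0], "angular": [0, 0, 0]}, {"dp": [0, 0, 0], "angular": [0, 0, 0]}, {"dp": [0, 0, 0], "angular": [0, 0, 0]}, {"dp": [0, 0, 0], "angular": [0, 0, 0]}, {"dp": [0, 0, 0], "angular": [0, 0, 0]}, {"dp": [0, 0, 0], "angular": [0, 0, 0]}, {"dp": [0, 0, 0], "angular": [0, 0, 0]}, {"dp": [0, 0, 0], "angular": [0, 0, 0]}, {"dp": [0, 0, 0], "angular": [0, 0, 0]}, {"dp": [0, 0, 0], "angular": [0, 0, 0]}]' --claw 1 --newtons 30

```text
time: 36.5
eef_pos: [0.3961, -0.44, 0.0755]
ee_rot: [-0.488, -0.511, -0.488, 0.511]
force: [-4.3, 0.2, 6.3]
gripper_width: 0.636
```

```bash
python3 - <<'E'
from h import *
st()
E
```

```text
t 36.50 pos [ 0.3961 -0.44    0.0755] tool x [-0. -0. -1.] jaw az -2.63 q [-0.97  0.63  1.53 -0.    0.98 -0.92] F [-4.3  0.2  6.3] w 0.636
```

Request:
play_rows --motion '[{"dp": [0, 0, 0.01], "angular": [0, 0, 0]}, {"dp": [0, 0, 0.03], "angular": [0, 0, 0]}, {"dp": [0, 0, 0.05], "angular": [0, 0, 0]}, {"dp": [0, 0.005, 0.07], "angular": [0, 0, 0]}, {"dp": [0.01, 0.02, 0.08], "angular": [0, 0, 0]}, {"dp": [0.02, 0.045, 0.08], "angular": [0, 0, 0]}, {"dp": [0.03, 0.07, 0.08], "angular": [0, 0, 0]}, {"dp": [0.04, 0.095, 0.08], "angular": [0, 0, 0]}, {"dp": [0.05, 0.12, 0.08], "angular": [0, 0, 0]}, {"dp": [0.06, 0.145, 0.08], "angular": [0, 0, 0]}, {"dp": [0.07, 0.17, 0.08], "angular": [0, 0, 0]}, {"dp": [0.082, 0.195, 0.08], "angular": [0, 0, 0]}]'

```text
time: 37.5
eef_pos: [0.4785, -0.2431, 0.155]
ee_rot: [0.488, 0.512, 0.489, -0.511]
force: [0.6, -0.7, -4.4]
gripper_width: 0.636
```

Request:
play_rows --motion '[{"dp": [0, 0, -0.01], "angular": [0, 0, 0]}, {"dp": [0, 0, -0.03], "angular": [0, 0, 0]}, {"dp": [0, 0, -0.05], "angular": [0, 0, 0]}, {"dp": [0, 0, -0.065], "angular": [0, 0, 0]}, {"dp": [0, 0, -0.075], "angular": [0, 0, 0]}, {"dp": [0, 0, -0.08], "angular": [0, 0, 0]}, {"dp": [0, 0, -0.083], "angular": [0, 0, 0]}, {"dp": [0, 0, -0.085], "angular": [0, 0, 0]}, {"dp": [0, 0, -0.085], "angular": [0, 0, 0]}]'

```text
time: 38.25
eef_pos: [0.4786, -0.2451, 0.0705]
ee_rot: [0.489, 0.512, 0.488, -0.511]
force: [-0.6, -0.4, -4.3]
gripper_width: 0.639
```

```bash
python3 - <<'E'
from h import *
st()
E
```

```text
t 38.25 pos [ 0.4786 -0.2451  0.0705] tool x [ 0.001 -0.    -1.   ] jaw az -2.65 q [-0.62  0.56  1.7   0.    0.89 -0.57] F [-0.6 -0.4 -4.3] w 0.639
```

Request:
play_rows --motion '[{"dp": [-0.0005, 0, -0.001], "angular": [0, 0, 0]}, {"dp": [-0.0005, 0, -0.002], "angular": [0, 0, 0]}, {"dp": [-0.0005, 0, -0.002], "angular": [0, 0, 0]}]'

```text
time: 38.5
eef_pos: [0.4783, -0.2452, 0.0697]
ee_rot: [0.489, 0.512, 0.488, -0.511]
force: [-1.4, 0.5, 4.4]
gripper_width: 0.64
```

Request:
play_rows --motion '[{"dp": [0, 0, 0], "angular": [0, 0, 0]}, {"dp": [0, 0, 0], "angular": [0, 0, 0]}, {"dp": [0, 0, 0], "angular": [0, 0, 0]}, {"dp": [0, 0, 0], "angular": [0, 0, 0]}, {"dp": [0, 0, 0], "angular": [0, 0, 0]}, {"dp": [0, 0, 0], "angular": [0, 0, 0]}, {"dp": [0, 0, 0], "angular": [0, 0, 0]}, {"dp": [0, 0, 0], "angular": [0, 0, 0]}, {"dp": [0, 0, 0], "angular": [0, 0, 0]}]' --claw -1

```text
time: 39.25
eef_pos: [0.4779, -0.2449, 0.0682]
ee_rot: [0.488, 0.511, 0.488, -0.511]
force: [0.3, -1.0, -0.6]
gripper_width: 1.001
```

Request:
play_rows --motion '[{"dp": [0, 0, 0.02], "angular": [0, 0, 0]}, {"dp": [0, 0, 0.05], "angular": [0, 0, 0]}, {"dp": [0, 0, 0.09], "angular": [0, 0, 0]}, {"dp": [0, -0.01, 0.13], "angular": [0, 0, 0]}, {"dp": [0, -0.03, 0.16], "angular": [0, 0, -0.1]}, {"dp": [0.003, -0.06, 0.18], "angular": [0, 0, -0.2]}, {"dp": [0.006, -0.09, 0.18], "angular": [0, 0, -0.3]}, {"dp": [0.01, -0.12, 0.18], "angular": [0, 0, -0.4]}, {"dp": [0.015, -0.15, 0.18], "angular": [0, 0, -0.5]}, {"dp": [0.02, -0.175, 0.18], "angular": [0, 0, -0.6]}, {"dp": [0.023, -0.1845, 0.18], "angular": [0, 0, -0.7]}, {"dp": [0.023, -0.1845, 0.18], "angular": [0, 0, -0.8]}]'

```text
time: 40.25
eef_pos: [0.5005, -0.4319, 0.247]
ee_rot: [-0.248, -0.662, -0.248, 0.662]
force: [-0.1, 0.7, 0.0]
gripper_width: 1.002
```

Request:
play_rows --motion '[{"dp": [0, 0, 0], "angular": [0, 0, -0.1]}, {"dp": [0, 0, 0], "angular": [0, 0, -0.2]}, {"dp": [0, 0, 0], "angular": [0, 0, -0.3]}, {"dp": [0, 0, -0.01], "angular": [0, 0, -0.4]}, {"dp": [0, 0, -0.02], "angular": [0, 0, -0.5]}, {"dp": [0, 0, -0.03], "angular": [0, 0, -0.6]}, {"dp": [0, 0, -0.04], "angular": [0, 0, -0.7]}, {"dp": [0, 0, -0.04], "angular": [0, 0, -0.77]}, {"dp": [0, 0, -0.04], "angular": [0, 0, -0.77]}, {"dp": [0, 0, -0.04], "angular": [0, 0, -0.77]}]'

```text
time: 41.08
eef_pos: [0.5009, -0.4294, 0.2082]
ee_rot: [0.015, -0.707, 0.015, 0.707]
force: [-0.3, 0.6, -0.0]
gripper_width: 1.001
```

```bash
python3 - <<'E'
from h import *
st();grab('wrist','w10.png');grab('side','s10.png')
E
```

```text
t 41.08 pos [ 0.5009 -0.4294  0.2082] tool x [-0. -0. -1.] jaw az -92.46 q [-0.82  0.62  1.15 -0.    1.37  0.79] F [-0.3  0.6 -0. ] w 1.001
```

View pics/w10.png

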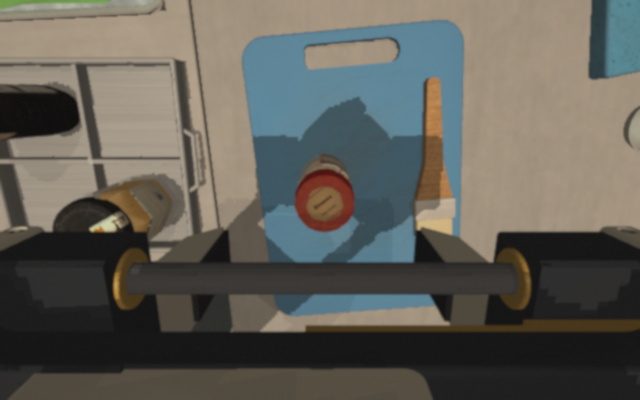

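Request:
play_rows --motion '[{"dp": [0, 0, -0.02], "angular": [0, 0, 0]}, {"dp": [0, 0, -0.04], "angular": [0, 0, 0]}, {"dp": [0, 0, -0.06], "angular": [0, 0, 0]}, {"dp": [0, 0, -0.085], "angular": [0, 0, 0]}, {"dp": [0, 0, -0.105], "angular": [0, 0, 0]}, {"dp": [0, 0, -0.12], "angular": [0, 0, 0]}, {"dp": [0, 0, -0.13], "angular": [0, 0, 0]}, {"dp": [0, 0, -0.133], "angular": [0, 0, 0]}, {"dp": [0, 0, -0.133], "angular": [0, 0, 0]}]'

```text
time: 41.93
eef_pos: [0.5008, -0.4293, 0.0749]
ee_rot: [0.016, -0.707, 0.016, 0.707]
force: [-0.1, 0.0, 0.1]
gripper_width: 0.999
```

Request:
play_rows --motion '[{"dp": [0, 0, 0], "angular": [0, 0, 0]}, {"dp": [0, 0, 0], "angular": [0, 0, 0]}, {"dp": [0, 0, 0], "angular": [0, 0, 0]}, {"dp": [0, 0, 0], "angular": [0, 0, 0]}, {"dp": [0, 0, 0], "angular": [0, 0, 0]}, {"dp": [0, 0, 0], "angular": [0, 0, 0]}, {"dp": [0, 0, 0], "angular": [0, 0, 0]}, {"dp": [0, 0, 0], "angular": [0, 0, 0]}, {"dp": [0, 0, 0], "angular": [0, 0, 0]}, {"dp": [0, 0, 0], "angular": [0, 0, 0]}]' --claw 1 --newtons 15

```text
time: 42.77
eef_pos: [0.5009, -0.4295, 0.0753]
ee_rot: [-0.016, 0.707, -0.016, -0.707]
force: [-0.9, -0.1, 1.0]
gripper_width: 0.482
```

```bash
python3 - <<'E'
from h import *
st()
E
```

```text
t 42.77 pos [ 0.5009 -0.4295  0.0753] tool x [ 0. -0. -1.] jaw az -92.59 q [-0.82  0.74  1.31 -0.    1.09  0.79] F [-0.9 -0.1  1. ] w 0.482
```

Request:
play_rows --motion '[{"dp": [0, 0, 0.02], "angular": [0, 0, 0]}, {"dp": [0, 0, 0.05], "angular": [0, 0, 0]}, {"dp": [0, 0, 0.09], "angular": [0, 0, 0]}, {"dp": [0, 0, 0.12], "angular": [0, 0, 0]}, {"dp": [0, 0.01, 0.14], "angular": [0, 0, 0]}, {"dp": [-0.003, 0.03, 0.14], "angular": [0, 0, 0]}, {"dp": [-0.006, 0.06, 0.14], "angular": [0, 0, 0]}, {"dp": [-0.01, 0.09, 0.14], "angular": [0, 0, 0]}, {"dp": [-0.013, 0.12, 0.14], "angular": [0, 0, 0]}, {"dp": [-0.016, 0.15, 0.14], "angular": [0, 0, 0]}, {"dp": [-0.019, 0.18, 0.14], "angular": [0, 0, 0]}, {"dp": [-0.019, 0.21, 0.14], "angular": [0, 0, 0]}]'

```text
time: 43.77
eef_pos: [0.481, -0.2178, 0.215]
ee_rot: [0.016, -0.707, 0.016, 0.707]
force: [0.6, 0.4, -0.7]
gripper_width: 0.478
```

Request:
play_rows --motion '[{"dp": [0, 0.025, 0], "angular": [0, 0, 0]}, {"dp": [0, 0.05, 0], "angular": [0, 0, 0]}, {"dp": [0, 0.065, 0], "angular": [0, 0, 0]}, {"dp": [0, 0.068, 0], "angular": [0, 0, 0]}, {"dp": [0, 0.068, 0], "angular": [0, 0, 0]}, {"dp": [0, 0.068, -0.01], "angular": [0, 0, 0]}, {"dp": [0, 0.068, -0.03], "angular": [0, 0, 0]}, {"dp": [0, 0.068, -0.05], "angular": [0, 0, 0]}, {"dp": [0, 0.068, -0.05], "angular": [0, 0, 0]}]'

```text
time: 44.52
eef_pos: [0.4799, -0.1516, 0.1618]
ee_rot: [0.017, -0.705, 0.016, 0.709]
force: [-1.3, 0.4, -1.6]
gripper_width: 0.479
```

```bash
python3 - <<'E'
from h import *
st();grab('scene');grab('wrist','w11.png')
cv2.imwrite('pics/s11.png',cv2.resize(load('scene')['color'][100:250,270:420],None,fx=4,fy=4,interpolation=cv2.INTER_CUBIC))
E
```

```text
t 44.52 pos [ 0.4799 -0.1516  0.1618] tool x [-0.006  0.003 -1.   ] jaw az -92.66 q [-0.46  0.38  1.69 -0.    1.08  1.16] F [-1.3  0.4 -1.6] w 0.479
```

View pics/s11.png

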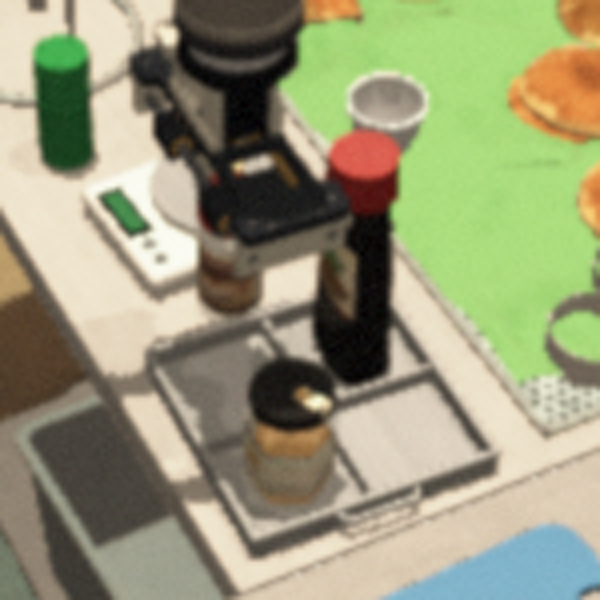

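Request:
play_rows --motion '[{"dp": [0, 0, -0.01], "angular": [0, 0, 0]}, {"dp": [0, 0, -0.03], "angular": [0, 0, 0]}, {"dp": [0, 0, -0.05], "angular": [0, 0, 0]}, {"dp": [0, 0, -0.07], "angular": [0, 0, 0]}, {"dp": [0, 0, -0.082], "angular": [0, 0, 0]}, {"dp": [0, 0, -0.088], "angular": [0, 0, 0]}, {"dp": [0, 0, -0.092], "angular": [0, 0, 0]}, {"dp": [0, 0, -0.094], "angular": [0, 0, 0]}, {"dp": [0, 0, -0.094], "angular": [0, 0, 0]}, {"dp": [0, 0, -0.094], "angular": [0, 0, 0]}]'

```text
time: 45.45
eef_pos: [0.4824, -0.1517, 0.072]
ee_rot: [-0.016, 0.707, -0.016, -0.706]
force: [-0.3, 0.1, -0.4]
gripper_width: 0.484
```

```bash
python3 - <<'E'
from h import *
st()
E
```

```text
t 45.45 pos [ 0.4824 -0.1517  0.072 ] tool x [ 0.001 -0.001 -1.   ] jaw az -92.59 q [-0.46  0.51  1.79 -0.    0.85  1.16] F [-0.3  0.1 -0.4] w 0.484
```

Request:
play_rows --motion '[{"dp": [0, 0, -0.001], "angular": [0, 0, 0]}, {"dp": [0, 0, -0.002], "angular": [0, 0, 0]}, {"dp": [0, 0, -0.003], "angular": [0, 0, 0]}, {"dp": [0, 0, -0.003], "angular": [0, 0, 0]}]'

```text
time: 45.78
eef_pos: [0.4824, -0.1518, 0.0691]
ee_rot: [-0.016, 0.707, -0.016, -0.706]
force: [-1.0, 0.3, 4.7]
gripper_width: 0.482
```

```bash
python3 - <<'E'
from h import *
st()
E
```

```text
t 45.78 pos [ 0.4824 -0.1518  0.0691] tool x [ 0.001 -0.001 -1.   ] jaw az -92.58 q [-0.46  0.51  1.79 -0.    0.84  1.16] F [-1.   0.3  4.7] w 0.482
```

Contact. I'll open only to about 62 mm so the finger doesn't push the jar.

Request:
play_rows --motion '[{"dp": [0, 0, 0], "angular": [0, 0, 0]}, {"dp": [0, 0, 0], "angular": [0, 0, 0]}, {"dp": [0, 0, 0], "angular": [0, 0, 0]}, {"dp": [0, 0, 0], "angular": [0, 0, 0]}, {"dp": [0, 0, 0], "angular": [0, 0, 0]}, {"dp": [0, 0, 0], "angular": [0, 0, 0]}, {"dp": [0, 0, 0], "angular": [0, 0, 0]}, {"dp": [0, 0, 0], "angular": [0, 0, 0]}]' --claw -0.35

```text
time: 46.45
eef_pos: [0.4818, -0.1514, 0.0682]
ee_rot: [0.016, -0.707, 0.016, 0.707]
force: [-0.2, 0.4, -0.7]
gripper_width: 0.675
```

Request:
play_rows --motion '[{"dp": [0, 0, 0.01], "angular": [0, 0, 0]}, {"dp": [0, 0, 0.02], "angular": [0, 0, 0]}, {"dp": [0, 0, 0.04], "angular": [0, 0, 0]}, {"dp": [0, 0, 0.06], "angular": [0, 0, 0]}, {"dp": [0, 0, 0.09], "angular": [0, 0, 0]}, {"dp": [0, 0, 0.12], "angular": [0, 0, 0]}, {"dp": [0, 0, 0.15], "angular": [0, 0, 0]}, {"dp": [0, 0, 0.18], "angular": [0, 0, 0]}, {"dp": [0, 0, 0.21], "angular": [0, 0, 0]}, {"dp": [0, 0, 0.21], "angular": [0, 0, 0]}, {"dp": [0, 0, 0.21], "angular": [0, 0, 0]}]'

```text
time: 47.37
eef_pos: [0.4824, -0.1516, 0.281]
ee_rot: [-0.015, 0.709, -0.017, -0.705]
force: [-0.1, 0.4, -0.6]
gripper_width: 0.674
```

```bash
python3 - <<'E'
from h import *
st();f=grab('wrist','w12.png');grab('side','s12.png')
E
```

```text
t 47.37 pos [ 0.4824 -0.1516  0.281 ] tool x [ 0.005 -0.002 -1.   ] jaw az -92.59 q [-0.46  0.27  1.5  -0.    1.36  1.16] F [-0.1  0.4 -0.6] w 0.674
```

View pics/w12.png

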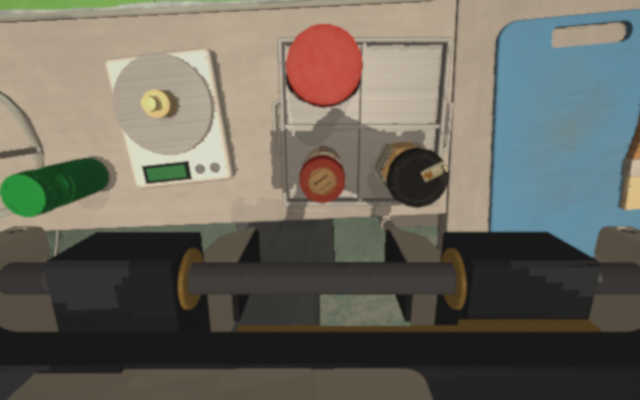

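View pics/s12.png

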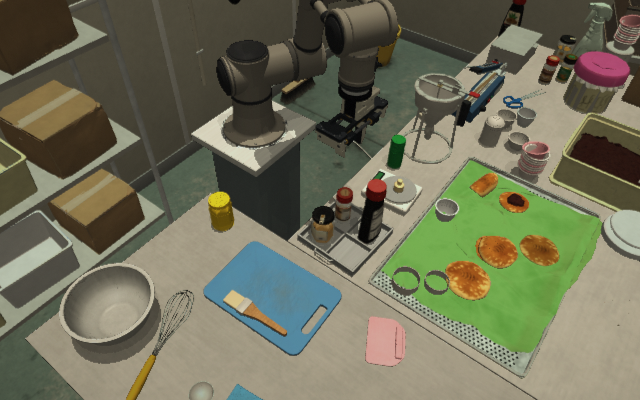

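```bash
python3 - <<'E'
from h import *
a=cv2.imread('pics/side0.png');b=cv2.imread('pics/s12.png')
for k,(x0,y0,x1,y1),z in(('bottle',(364,176,390,204),.19),('spice',(333,186,355,206),.1),('jar',(308,204,337,226),.095),('brush',(220,285,290,337),.015)):
    t=a[y0:y1,x0:x1]; s=b[y0-10:y1+10,x0-10:x1+10]
    m=cv2.matchTemplate(s,t,cv2.TM_CCOEFF_NORMED); _,v,_,l=cv2.minMaxLoc(m)
    f=load('side'); c=((x0+x1)/2,(y0+y1)/2); d=(l[0]-10,l[1]-10)
    print(k,v,d,(ray(f,c[0]+d[0],c[1]+d[1],z)-ray(f,*c,z)).round(4))
w=load('wrist')
for k,c,z in(('spice',(322,179),.11),('bottle',(325,64),.202),('jar',(417,177),.104),('weight',(153,103),.074),('pan',(162,104),.034)): print(k,ray(w,*c,z).round(4))
E
```

```text
bottle 0.9904709458351135 (0, 0) [0. 0. 0.]
spice 0.8249843120574951 (0, 0) [0. 0. 0.]
jar 0.8868467211723328 (0, 0) [0. 0. 0.]
brush 0.9996815323829651 (0, 0) [0. 0. 0.]
spice [ 0.483  -0.1524  0.11  ]
bottle [ 0.5759 -0.1583  0.202 ]
jar [ 0.4795 -0.2442  0.104 ]
weight [0.5604 0.0129 0.074 ]
pan [0.5598 0.022  0.034 ]
```

```bash
python3 - <<'E'
from h import *
f=grab('wrist','w13.png');st()
cv2.imwrite('pics/w13c.png',cv2.resize(f['color'][40:190,95:240],None,fx=4,fy=4,interpolation=cv2.INTER_CUBIC))
E
```

```text
t 47.52 pos [ 0.4812 -0.1511  0.2775] tool x [-0.002  0.001 -1.   ] jaw az -92.59 q [-0.46  0.28  1.51 -0.    1.36  1.16] F [-1.2 -0.5 -1.1] w 0.671
```

View pics/w13c.png

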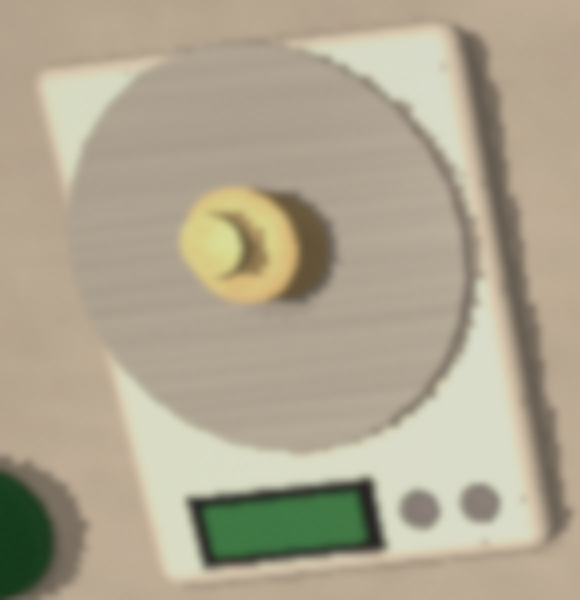

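```bash
python3 - <<'E'
from h import *
f=load('wrist')
for c,z in(((270,246),.034),((220,247),.074),((240,245),.061)): print(ray(f,95+(c[0]+.5)/4-.5,40+(c[1]+.5)/4-.5,z).round(4))
# predicted outlines for hypotheses: knob top, body top, base centre
for y in (.014,.018,.021):
    print(y,((proj(f,[[.56,y,.074],[.56,y,.061],[.56,y,.034]])-[95,40])*4+1.5).round(0).tolist())
E
```

```text
[0.5604 0.0212 0.034 ]
[0.5599 0.0156 0.074 ]
[0.5604 0.0167 0.061 ]
0.014 [[226.0, 246.0], [251.0, 246.0], [296.0, 246.0]]
0.018 [[210.0, 247.0], [235.0, 247.0], [282.0, 247.0]]
0.021 [[198.0, 247.0], [224.0, 247.0], [271.0, 247.0]]
```

Request:
play_rows --motion '[{"dp": [0, 0, 0.02], "angular": [0, 0, 0]}, {"dp": [0, 0, 0.03], "angular": [0, 0, 0]}, {"dp": [0, 0, 0.03], "angular": [0, 0, 0]}, {"dp": [0, 0, 0.03], "angular": [0, 0, 0]}, {"dp": [0, 0, 0.03], "angular": [0, 0, 0]}, {"dp": [0, 0, 0.03], "angular": [0, 0, 0]}]'

```text
time: 48.02
eef_pos: [0.4814, -0.1512, 0.3069]
ee_rot: [0.016, -0.706, 0.016, 0.708]
force: [1.2, 0.4, -0.1]
gripper_width: 0.677
```

```bash
python3 - <<'E'
from h import *
from bench import sign_off
st(); print(sign_off())
E
```

```text
t 48.02 pos [ 0.4814 -0.1512  0.3069] tool x [-0.002  0.001 -1.   ] jaw az -92.59 q [-0.46  0.26  1.45 -0.    1.44  1.16] F [ 1.2  0.4 -0.1] w 0.677
the job is handed in; nothing more can be done
None
```

The job is handed in at about 48 s of the 149 s allowed. I set the jar, spice jar and bottle on the board, moved the weight to the scale's pan, then put the bottle, jar and spice jar back in their compartments. `sign_off()` gave no verdict, so these are my own last checks:

- **Bottle, jars and brush:** all three stand upright. Matching the side view against its first picture showed zero pixel shift for all three and the brush. The spice jar and jar matched less closely (0.82 and 0.89, against 0.99 or better for the others). Each was released within about 1 mm of the tool position where it had been gripped.
- **Weight:** it stands upright on the pan. Two wrist views, computed from pixels, put it about 4–5 mm from the centre. A first rough reading of about 9 mm was not borne out by an enlarged crop. All are inside the 12 mm limit.
- **Arm:** it ended clear of everything, 0.31 m above the table over the caddy.

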